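# Load the kidney-tray dock

## Task

Clear the two loose kidney-shaped parts trays into the green dock: tip the one standing on edge over so that it lies on its base on the bench, and nest both trays, in either order, one upon the other in the tray fixed in the dock, each turned to match the outline below. Slip each in with its one end under the fixed green lip and press its other end down past the orange spring catch until it sits fully home and level, so that in the end the catch has snapped shut over the top tray. Leave the other things on the bench undisturbed.

Things in the scene. Friction and masses are not known exactly. Their poses are not given: they have to be found in the camera images.
- tray_lying: Loose white kidney-shaped tray, 151x76x36 mm, 0.2 to 0.3 kg, lying mouth up. Origin: underside, at the waist, on the middle line (arc, radius 80 mm, 34 degrees to each side, centre at x = -80). x to the convex side, y along the length, z up out of the mouth. Rim 31 mm to each side of the middle line; round ends reach y = +-76 at x = -14 mm. Centre of mass x -8, z 18 mm.
- lying_waist (a point): Point on tray_lying 36 mm above its origin: centre of the waist, level with the rim's top. The tray is 62 mm across the rim here (along x): the place to grip. The rim is upright for its top 8 mm; below, the 2 mm wall tapers in, 9 mm at the foot, 16 at the ends. Inner floor 2 mm above the underside, 40 mm wide, free along the middle line; four pillars 22 mm high stand at the wall.
- tray_standing: Loose aluminium-coloured kidney-shaped tray, same shape, size and axes as tray_lying. It starts standing on edge on the flanks of its round ends: concave side down, convex side up, mouth facing sideways; its z axis points out of the mouth and 17 degrees upwards, its origin is 34 mm above the bench.
- standing_waist (a point): Point on tray_standing, like lying_waist. While it stands, the middle of its top edge is about 75 mm above the bench. Pushed there from the mouth side towards the base side (against its z axis), about 40 mm on from first touch, it tips and drops onto its base; the origin ends some 25 to 50 mm farther on that way.
- tray_dock: Green dock, fixed to the bench, base 104x214x8 mm, with a steel tray of the same shape fixed in it. Origin on the bench under that tray's origin, axes as the tray's; that tray's underside is at z = 8, its rim at 44 mm. Trays nest when turned alike (x with x, y with y), each 22 mm above the last (top rim 88), side play about 2.4 mm when home. Nothing of the dock stands beside the waist.
- lip (a point): Inner lower edge of the fixed green lip (dock x -14, y +73, z 90 mm), 9 mm high, 24 wide; overhangs a home tray's end by 3 mm, 2 mm above the top rim. Way in: +y end low, tilted 17 degrees for the middle tray, 12 for the top one, shifted 6 to 7 mm towards the catch and 4 to 5 towards dock +x; lower the +y end to its home height, slide it under the lip to the upright, lower the other end.
- upright (a point): Inner face of the fixed upright that carries the lip (dock x -14, y +77, z 88 mm, the height of the top tray's rim when home), 24 mm wide; the +y end of a tray that is home is 1 mm from it.
- catch_nose (a point): Tip of the orange catch's nose, 20 mm wide (shut: dock x -14, y -73, z 90.5 mm), at the dock's -y end; it overhangs a home tray's end by 3 mm. Above the tip a steep ramp, 8 mm high, on which a tray's -y end comes to lie until it is pressed past (the middle tray often drops past by itself). A tab stands up to 18 mm above the tip: carry trays over it.
- catch (a joint): Spring hinge of the catch, rad: 0 shut, positive as the nose swings outwards, at most 0.22; it springs back by itself. Pressing down with 5 to 10 N on the tray's floor towards the -y end (on the middle line, 27 degrees along its arc) brings the end past it. A tray that stays jammed short of the upright can be nudged to +y from inside.
- seat_mid (a point): Point of the dock (axes as the dock, z = 30 mm) where the origin of the middle tray belongs.
- seat_top (a point): Point of the dock (axes as the dock, z = 52 mm) where the origin of the top tray belongs.
- flux_tin: Bystander: round yellow tin, 54 mm across, 20 mm high. Origin at the underside; stands beside the work. Leave it where it is.
- brass_weight: Bystander: brass knob weight, 27 mm across, 34 mm high. Origin at the underside; stands beside the work. Leave it where it is.
- solder_spool: Bystander: white spool of wire, 55x88x37 mm. Origin at the underside; stands beside the work. Leave it where it is.
- pocket_scale: Bystander: small grey pocket scale, 92x62x15 mm. Origin at the underside; stands beside the work. Leave it where it is.

How it is judged:
By the outcome, as a careful person would: the job done as asked, in the order asked, and still so for the second after the job is handed in, with the robot touching nothing.
It also fails if it takes over 72 s, if anything falls off the work surface, if the arm or the gripper's body presses on something with over 40 N, if the wrist force passes 120 N, or if a joint passes its speed limit or range.

## Robot

A 6-joint arm with a two-finger parallel gripper is mounted at the origin on a cart in front of the work surface, level with it; the furniture and walls round the work are solid. World frame = base frame: x ahead of the robot, y to its left, z up, the work surface at z = 0. Lengths are in m, angles in degrees, forces in N, time in s.
With the tool pointing down it reaches from about 0.3 to 0.85 m from the base axis. Payload 5.4 kg.
Tool frame: the origin (TCP) lies midway between the tips of the shut fingers; the grasp point (between the pads) lies env.tcp_to_grasp behind it (env.tcp_to_grasp is the distance from the TCP to the grasp point, in m); z points along the fingers, y is the line along which they close (so a half turn about z gives the same grasp; the last joint's range is limited). The gripper opens to 85 mm and grips with 20 to 120 N. Pads are 22 mm wide; open, the fingers measure 114 mm over their backs; the gripper's body (76 mm by 85 mm) begins 54 mm behind the grasp point. The pads swing forward as they close: fully open they stand 13 mm farther back than shut.
Start: joints at [-76.897, 9.076, 91.501, -0, 79.423, -12.038], TCP at [0.244, -0.521, 0.231] pointing down, gripper open.
Joint ranges: [-166.64, 166.64], [-54.1, 131.32], [10.49, 154.53], [-73.88, 253.88], [9.74, 151.15], [-171.62, 171.62]. Speed limits (degrees/s): [147.25, 147.25, 180, 180, 180, 180].

## Interface

Orientations are given as a 3x3 rotation matrix whose columns are the frame's x, y, z axes.
In Python, from workcell import monitor, viewer, order, env gives the robot as it stands.
- The arm moves only by the shell command python3 -m jog 'ROWS' [FORCE]. ROWS is JSON, a list of rows, each a list of 3 entries, a list of its own where there are three numbers: the closure, from 0 (fully open) to 1 (shut), then the shift along the world's x, y, z each as a share of 25 mm, from -1 to 1, then the turn about the world's z as a share of 4 degrees, from -1 to 1. A call has 1 to 20 rows; each row shifts and turns the commanded pose from where the row before left it; what a row does not reach is not made up. A row lasts 1/10 s, in which the tool goes at most 50 mm and 8.59 degrees, less where a joint would pass 70% of its speed; a pose out of reach is approached as far as the arm can. A call with a number of a shift or a turn outside -1 to 1 is refused whole. A call with a gripper value outside its range is refused whole. The fingers move at their own pace and stop on an object; FORCE is the grip in N (left out, the last holds). Time passes only in rows, so rows that do not move let the fingers close. It gives the time, the measured TCP pose, the force, the opening and the grip force at its end, in the units of the state.
- monitor.get_state(): the state, without advancing time (a new reading comes with each control period).
- viewer.snapshot(name): name is "scene" or "top"; returns the picture (384x512x3 uint8, red, green, blue); there is no depth.
- viewer.camera_model(name): a dict with "fx", "fy", "cx", "cy" (pixels), "R" (3x3) and "t" (3): a world point X has camera coordinates R X + t. Camera axes: x right, y down, z forward; pixel columns grow to the right and rows downward; lengths in m; the calibration is good to about 2 mm. A picture is of the moment at which its call begins. camera_model takes no time and is no camera call.
- order.hand_in(): hands the job in; it is judged then, once.
The state is a dict: "time_s": time; "joint_pos": joint angles; "joint_vel": joint speeds; "effort": joint torques, N m; "tool_pos": TCP position; "orientation": TCP orientation; "ft_force": force on the tool from outside, world axes, zero at the start; "ft_torque": the same for the moment, N m; "opening": finger opening in m; "gripper_force": force on a finger pad.
Only numpy, scipy, OpenCV 4.12 (cv2) and the standard library are available. Lean on these libraries where they do the work, as an engineer would, in place of code of your own. Each camera call takes 0.05 s, during which the arm holds its last target. There are 200 camera calls.

## Working session

There is one attempt and no reset: what is moved stays moved. The work goes in short steps, Python scripts to look and compute and a shell command to move; the robot and the scene stay as the last step left them, time stands still between calls to the robot, and variables do not carry over. Pictures are saved under pics/ and viewed, at most 10 in all, crops included, and the job is handed in when it is done.

```bash
mkdir -p pics; ls; python3 - <<'E'
from workcell import monitor, viewer, order, env
import cv2,numpy as np
s=monitor.get_state(); print(s, env.tcp_to_grasp)
for n in("scene","top"):
    im=viewer.snapshot(n); cv2.imwrite(f"pics/{n}0.png",cv2.resize(im[:,:,::-1],(800,600),interpolation=cv2.INTER_CUBIC))
    m=viewer.camera_model(n); print(n,m)
E
```

```text
pics
{'time_s': 0.0, 'joint_pos': array([-7.68951192e+01,  9.11411485e+00,  9.15733531e+01, -2.11490663e-04,
        7.94216629e+01, -1.20391041e+01]), 'joint_vel': array([0.03111167, 0.00588044, 0.07368434, 0.0874258 , 0.00403508,
       0.00469833]), 'effort': array([ 1.63556551e-04, -3.96001232e+01, -3.31430662e+01, -2.07924554e-04,
        8.41870671e-03,  9.97953187e-08]), 'tool_pos': array([ 0.24414305, -0.51992958,  0.23029222]), 'orientation': array([[ 9.05242678e-01,  4.24894697e-01, -4.35392675e-04],
       [ 4.24894738e-01, -9.05240865e-01,  1.85426361e-03],
       [ 3.93731535e-04, -1.86355462e-03, -9.99998186e-01]]), 'ft_force': array([-0.70846894,  0.16182495, -0.41462676]), 'ft_torque': array([ 0.04114437, -0.0279707 ,  0.01294553]), 'gripper_force': 0.0, 'opening': 0.08533546920602923} 0.0187
scene {'fx': 474.9807089739516, 'fy': 474.9807089739516, 'cx': 247.28482468515625, 'cy': 195.16262921548463, 'R': array([[-0.51645866, -0.85616261, -0.01600146],
       [-0.51182056,  0.32361641, -0.79580911],
       [ 0.68652033, -0.40281263, -0.60533612]]), 't': array([0.19533281, 0.36709534, 0.95172809])}
top {'fx': 391.50282079873057, 'fy': 391.50282079873057, 'cx': 247.0767613900374, 'cy': 192.80235943737864, 'R': array([[-0.01430498, -0.99985363, -0.009385  ],
       [-0.99044974,  0.01545641, -0.13700513],
       [ 0.13713014,  0.00733552, -0.99052588]]), 't': array([-0.07440546,  0.50916154,  1.38943941])}
```

View pics/scene0.png

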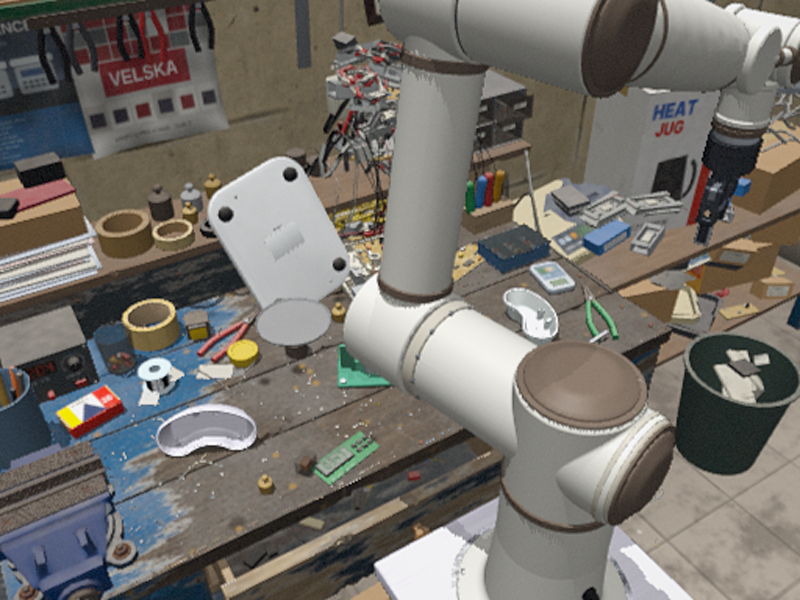

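View pics/top0.png

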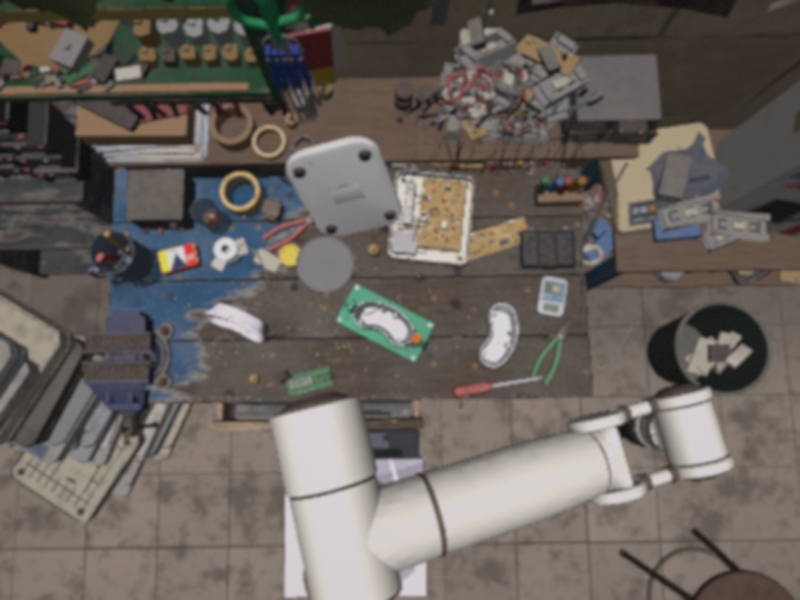

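The scene view shows the aluminium tray standing on edge near (205,430), its mouth towards the camera. The top view shows it at (235,322), the dock at (385,322) and the white tray at (498,335). I'll enlarge each of them.

```bash
python3 - <<'E'
import cv2,numpy as np
from workcell import viewer
t=viewer.snapshot("top")[:,:,::-1]; s=viewer.snapshot("scene")[:,:,::-1]
a=cv2.resize(t[172:240,120:345],None,fx=3.55,fy=3.55,interpolation=cv2.INTER_CUBIC)
b=cv2.resize(s[250:300,90:175],None,fx=4.6,fy=4.6,interpolation=cv2.INTER_CUBIC)
c=cv2.resize(s[170:230,310:395],None,fx=4.6,fy=4.6,interpolation=cv2.INTER_CUBIC)
o=np.zeros((600,800,3),np.uint8)
o[:a.shape[0],:a.shape[1]]=a
o[250:250+b.shape[0],:b.shape[1]]=b
o[250:250+c.shape[0],400:400+c.shape[1]]=c
cv2.imwrite("pics/c1.png",o)
E
```

```text
(no output)
```

View pics/c1.png

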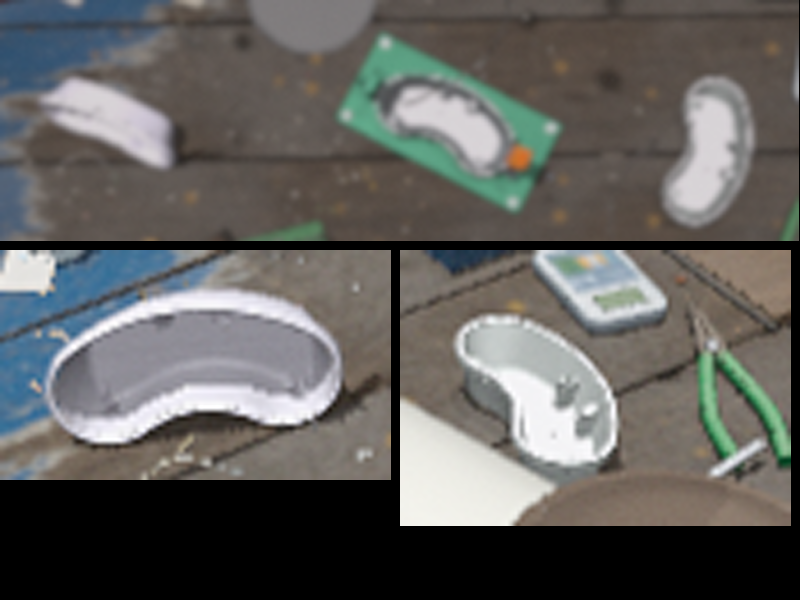

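```bash
cat > h.py <<'E'
import cv2,numpy as np
from workcell import monitor,viewer,order,env
from scipy.optimize import minimize
def kid(hw,end=34,n=40,ex=0):
    a=np.radians(np.linspace(-end,end,n)); c=np.array([-80.,0])
    o=c+(80+hw)*np.c_[np.cos(a),np.sin(a)]; i=(c+(80-hw)*np.c_[np.cos(a),np.sin(a)])[::-1]
    def cap(s):
        e=np.radians(s*end); ce=c+80*np.array([np.cos(e),np.sin(e)])
        t=e+s*np.radians(np.linspace(0,180,20)); r=hw-ex
        return ce+np.c_[hw*np.cos(t),hw*np.sin(t)]
    return np.r_[o,cap(1),i,cap(-1)[::-1]]/1000
RIM=kid(31)
SL=[(RIM,.036),(RIM,.028)]+[(kid(31-9*k,34-5*k),.028*(1-k)) for k in np.linspace(.2,1,5)]
def P(cam,X):
    m=viewer.camera_model(cam); C=np.asarray(X)@m["R"].T+m["t"]
    return np.c_[m["fx"]*C[:,0]/C[:,2]+m["cx"],m["fy"]*C[:,1]/C[:,2]+m["cy"]]
def ray(cam,uv,z):
    m=viewer.camera_model(cam); d=m["R"].T@np.array([(uv[0]-m["cx"])/m["fx"],(uv[1]-m["cy"])/m["fy"],1]); o=-m["R"].T@m["t"]
    return o+d*(z-o[2])/d[2]
def flat(p,z=0): 
    c,s=np.cos(p[2]),np.sin(p[2]); return np.array([[c,-s,0],[s,c,0],[0,0,1]]),np.array([p[0],p[1],z])
def stand(p):
    t=np.radians(17);c,s=np.cos(p[2]),np.sin(p[2])
    z=np.array([c*np.cos(t),s*np.cos(t),np.sin(t)]);x=np.array([-c*np.sin(t),-s*np.sin(t),np.cos(t)])
    return np.c_[x,np.cross(z,x),z],np.array([p[0],p[1],.034])
def sil(cam,T,shape=(384,512),k=4,off=(0,0)):
    R,t=T; m=np.zeros((shape[0]*k,shape[1]*k),np.uint8); pts=[]
    for o,z in SL:
        X=np.c_[o,np.full(len(o),z)]@R.T+t; pts.append((P(cam,X)-off+.5)*k)
    for a,b in zip(pts,pts[1:]):
        for q in (a,b): cv2.fillPoly(m,[np.round(q).astype(int)],1)
        n=len(a)
        for i in range(n): cv2.fillConvexPoly(m,cv2.convexHull(np.round(np.array([a[i],a[(i+1)%n],b[i],b[(i+1)%n]])).astype(np.int32)),1)
    return m
def grab(cam,im,T,pad=6,grow=3):
    g=sil(cam,T,k=1); k=np.ones((2*grow+1,)*2,np.uint8)
    M=np.full(g.shape,cv2.GC_BGD,np.uint8); M[cv2.dilate(g,k)>0]=cv2.GC_PR_BGD; M[g>0]=cv2.GC_PR_FGD; M[cv2.erode(g,k)>0]=cv2.GC_FGD
    x,y,w,h=cv2.boundingRect(g); x-=15;y-=15;w+=30;h+=30
    c=np.ascontiguousarray(im[y:y+h,x:x+w]); k=4
    ci=cv2.resize(c,None,fx=k,fy=k,interpolation=cv2.INTER_CUBIC); Mi=cv2.resize(np.ascontiguousarray(M[y:y+h,x:x+w]),None,fx=k,fy=k,interpolation=cv2.INTER_NEAREST)
    cv2.grabCut(ci,Mi,None,np.zeros((1,65)),np.zeros((1,65)),4,cv2.GC_INIT_WITH_MASK)
    return ((Mi==1)|(Mi==3)).astype(np.uint8),(x,y),(h,w),ci
def fit(ims,p0,mk,its=3):
    p=np.array(p0,float)
    for _ in range(its):
        G={c:grab(c,im,mk(p)) for c,im in ims.items()}
        def cost(q):
            q=p+q*np.array([.01,.01,.1]); return sum((1-(lambda s:(s&g[0]).sum()/(s|g[0]).sum())(sil(c,mk(q),g[2],4,g[1]))) for c,g in G.items())
        r=minimize(cost,np.zeros(3),method="Nelder-Mead",options=dict(initial_simplex=[[0,0,0],[1,0,0],[0,1,0],[0,0,1]],maxiter=80,xatol=.01,fatol=1e-4)); p=p+r.x*np.array([.01,.01,.1])
    vis=[]
    for c,g in G.items():
        v=g[3].copy(); s=sil(c,mk(p),g[2],4,g[1])
        for mm,col in((g[0],(0,0,255)),(s,(0,255,0))): cv2.drawContours(v,cv2.findContours(mm,0,2)[0],-1,col,1)
        vis.append(v)
    return p,r.fun/len(ims),vis
def stack(vs,name):
    o=np.zeros((600,800,3),np.uint8);x=y=hh=0
    for v in vs:
        if x+v.shape[1]>800: x=0;y+=hh;hh=0
        v=v[:600-y,:800-x]; o[y:y+v.shape[0],x:x+v.shape[1]]=v; x+=v.shape[1];hh=max(hh,v.shape[0])
    cv2.imwrite(name,o)
E
python3 - <<'E'
from h import *
f=lambda x,y:(120+x/3.55,172+y/3.55)
L=(ray("top",f(708,150),.036)); S=ray("top",f(110,120),.06)
D=[ray("top",f(*q),.008)for q in((384,36),(558,127),(515,210),(342,118))]
print(L,S,np.round(D,3)); cat=ray("top",f(519,157),.1); lip=ray("top",f(370,87),.095); print(cat,lip)
t=viewer.snapshot("top")[:,:,::-1]; s=viewer.snapshot("scene")[:,:,::-1]
pl,e,v=fit({"top":t,"scene":s},[L[0],L[1]+.01,-1.7],flat); print("lying",pl[:2],np.degrees(pl[2]),e)
ps,e2,v2=fit({"top":t,"scene":s},[S[0],S[1],np.pi+.4],stand); print("stand",ps[:2],np.degrees(ps[2]),e2)
stack(v+v2,"pics/fit1.png")
E
```

```text
[ 0.42578039 -0.34142634  0.036     ] [0.46305962 0.26093921 0.06      ] [[ 0.553 -0.012  0.008]
 [ 0.454 -0.192  0.008]
 [ 0.369 -0.146  0.008]
 [ 0.467  0.032  0.008]]
[ 0.41661115 -0.14708314  0.1       ] [ 0.48787229 -0.00276572  0.095     ]Traceback (most recent call last):
  File "<stdin>", line 7, in <module>
  File "h.py", line 49, in fit
    r=minimize(cost,np.zeros(3),method="Nelder-Mead",options=dict(initial_simplex=[[0,0,0],[1,0,0],[0,1,0],[0,0,1]],maxiter=80,xatol=.01,fatol=1e-4)); p=p+r.x*np.array([.01,.01,.1])
    res = _minimize_neldermead(fun, x0, args, callback, bounds=bounds,
                               **options)
    fsim[j] = func(sim[j])
              ~~~~^^^^^^^^
    fx = function(np.copy(x), *(wrapper_args + args))
  File "h.py", line 48, in cost
    q=p+q*np.array([.01,.01,.1]); return sum((1-(lambda s:(s&g[0]).sum()/(s|g[0]).sum())(sil(c,mk(q),g[2],4,g[1]))) for c,g in G.items())
                                         ~~~^^^^^^^^^^^^^^^^^^^^^^^^^^^^^^^^^^^^^^^^^^^^^^^^^^^^^^^^^^^^^^^^^^^^^^^^^^^^^^^^^^^^^^^^^^^^^
  File "h.py", line 48, in <genexpr>
    q=p+q*np.array([.01,.01,.1]); return sum((1-(lambda s:(s&g[0]).sum()/(s|g[0]).sum())(sil(c,mk(q),g[2],4,g[1]))) for c,g in G.items())
                                                                                         ~~~^^^^^^^^^^^^^^^^^^^^^
  File "h.py", line 29, in sil
    X=np.c_[o,np.full(len(o),z)]@R.T+t; pts.append((P(cam,X)-off+.5)*k)
                                                    ~^^^^^^^
  File "h.py", line 15, in P
    m=viewer.camera_model(cam); C=np.asarray(X)@m["R"].T+m["t"]
ValueError: time passes only in moves, steps and waits
```

```bash
sed -i 's/^def P(cam,X):/CM={c:viewer.camera_model(c) for c in("top","scene")}\ndef P(cam,X):/; s/m=viewer.camera_model(cam)/m=CM[cam]/' h.py
python3 - <<'E'
from h import *
t=viewer.snapshot("top")[:,:,::-1]; s=viewer.snapshot("scene")[:,:,::-1]
pl,e,v=fit({"top":t,"scene":s},[.425,-.332,-1.7],flat); print("lying",pl[:2],np.degrees(pl[2]),e)
ps,e2,v2=fit({"top":t,"scene":s},[.46,.26,np.radians(154)],stand); print("stand",ps[:2],np.degrees(ps[2]),e2)
stack(v+v2,"pics/fit1.png")
E
```

```text
lying [ 0.42552348 -0.35042984] -106.1508535970067 0.07070804381953028
stand [0.48830432 0.25946519] 155.67769374670502 0.05356000694778301
```

View pics/fit1.png

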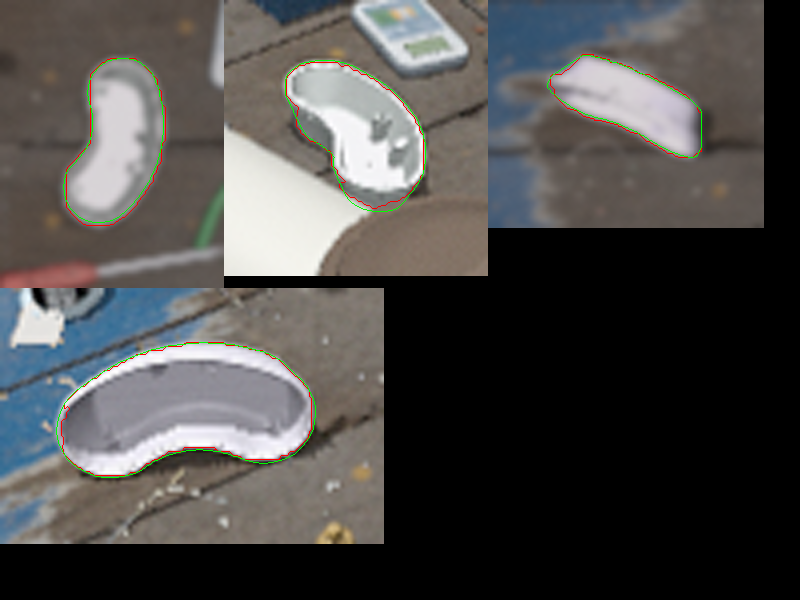

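The fits line up in both views:
- Lying tray: (0.4255, -0.350), x axis at -106°.
- Standing tray: (0.488, 0.259), mouth towards 156°, edge height about 74 mm as stated.

Next I swing over to the standing tray's mouth side.

```bash
python3 -m jog '[[1,[0.2,1,0],1],[1,[0.2,1,0],1],[1,[0.2,1,0],1],[1,[0.2,1,0],1],[1,[0.2,1,0],1],[1,[0.2,1,0],1],[1,[0.2,1,0],1],[1,[0.2,1,0],1],[1,[0.2,1,0],1],[1,[0.2,1,0],1],[1,[0.2,1,0],0.3],[1,[0.2,1,0],0],[1,[0.2,1,0],0],[1,[0.2,1,0],0],[1,[0.2,1,0],0],[1,[0.2,1,0],0],[1,[0.2,1,0],0],[1,[0.2,1,0],0],[1,[0.2,1,0],0],[1,[0.2,1,0],0]]' 40
python3 -m jog '[[1,[0.2,1,0],0],[1,[0.2,1,0],0],[1,[0.2,1,0],0],[1,[0.2,1,0],0],[1,[0.2,1,0],0],[1,[0.2,1,0],0],[1,[0.2,1,0],0],[1,[0.2,1,0],0],[1,[0.2,1,0],0],[1,[0.2,1,0],0],[1,[0.2,1,0],0],[1,[0.2,1,0],0],[1,[0,0.6,0],0],[1,[0,0,0],0]]' 
python3 - <<'E'
from h import *
print(monitor.get_state()["joint_pos"])
t=viewer.snapshot("top")[:,:,::-1]; s=viewer.snapshot("scene")[:,:,::-1]
cv2.imwrite("pics/raw_t.png",t);cv2.imwrite("pics/raw_s.png",s)
pl,e,v=fit({"scene":s},[.4255,-.3504,np.radians(-106)],flat); print("lying",pl[:2],np.degrees(pl[2]),e)
a=cv2.resize(t[175:240,205:290],None,fx=4.6,fy=4.6,interpolation=cv2.INTER_CUBIC)
b=cv2.resize(s[190:260,195:280],None,fx=4.6,fy=4.6,interpolation=cv2.INTER_CUBIC)
stack([a,b,v[0][:270],cv2.resize(s,None,fx=.75,fy=.75)],"pics/d1.png")
E
```

```text
time_s: 2.4
tool_pos: [0.3444, -0.0195, 0.2315]
orientation: [[0.401, 0.916, 0.001], [0.916, -0.401, -0.0], [-0.0, 0.001, -1.0]]
ft_force: [0.5, -0.5, -0.6]
opening: 0.0
gripper_force: 0.0
time_s: 3.8
tool_pos: [0.4039, 0.2956, 0.2312]
orientation: [[0.399, 0.917, -0.0], [0.917, -0.399, 0.0], [-0.0, -0.0, -1.0]]
ft_force: [0.2, -0.2, -1.1]
opening: 0.0
gripper_force: 0.0
[ 2.23269846e+01 -2.09425618e+00  1.03206040e+02  1.12041648e-02
  7.89113780e+01  4.58641394e+01]
lying [ 0.42178711 -0.36961845] -141.89010837945608 0.12414223331253904
```

View pics/d1.png

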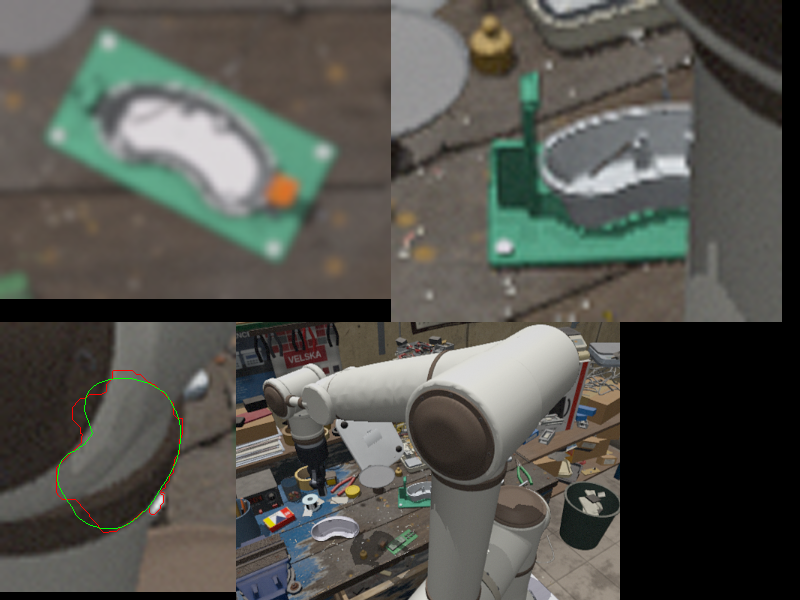

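The scene crop shows the dock half hidden by the arm column, with the upright at (528,75–210), and the lying tray fully hidden, so that refit is void. I keep the earlier fit, then fit the dock and tip the standing tray.

```bash
python3 - <<'E'
from h import *
t=cv2.imread("pics/raw_t.png");s=cv2.imread("pics/raw_s.png")
hsv=cv2.cvtColor(t,cv2.COLOR_BGR2HSV)
# rectify to z=8 plane, 0.5 mm/px
xs=np.arange(.32,.60,.0005);ys=np.arange(.08,-.24,-.0005)
X,Y=np.meshgrid(xs,ys,indexing="ij")
uv=P("top",np.c_[X.ravel(),Y.ravel(),np.full(X.size,.008)]).reshape(X.shape+(2,)).astype(np.float32)
r=cv2.remap(t,uv[...,0],uv[...,1],cv2.INTER_CUBIC); h=cv2.cvtColor(r,cv2.COLOR_BGR2HSV)
m=((h[...,0]>65)&(h[...,0]<95)&(h[...,1]>70)).astype(np.uint8)
c=max(cv2.findContours(m,0,2)[0],key=cv2.contourArea)
(cx,cy),wh,a=cv2.minAreaRect(c); print("base centre",.32+cy*.0005,.08-cx*.0005,np.array(wh)/2,a)
box=cv2.boxPoints(((cx,cy),wh,a)); print(np.round([[.32+b[1]*.0005,.08-b[0]*.0005] for b in box],4))
mo=((h[...,0]<18)&(h[...,1]>170)&(h[...,2]>120)); 
ho=((hsv[...,0]<18)&(hsv[...,1]>150)&(hsv[...,2]>120)); ho[:170]=0;ho[240:]=0;ho[:,:240]=0;ho[:,290:]=0
q=np.argwhere(ho); print("orange px",q.mean(0)[::-1],len(q),ray("top",q.mean(0)[::-1],.108),ray("top",q.mean(0)[::-1],.095))
p,e,v=fit({"top":t},[.465,-.081,np.radians(-27)],lambda p:flat(p,.008)); print("dock",p[:2],np.degrees(p[2]),e)
# lip top in scene: crop (528,75) -> raw
print("liptop px",195+(528-391)/4.6,190+75/4.6)
for z in(.095,.099,.103): print(z,ray("scene",(195+137/4.6,190+75/4.6),z))
E
python3 -m jog '[[1,[0,0,-1],0],[1,[0,0,-1],0],[1,[0,0,-1],0],[1,[0,0,-1],0],[1,[0,0,-1],0],[1,[0,0,-1],0],[1,[0,0,-0.7],0],[1,[0,0,0],0]]'
```

```text
base centre 0.46193984985351566 -0.07677386474609375 [106.62249756 215.36619568] 61.87626647949219
[[ 0.4657  0.0433]
 [ 0.3642 -0.1466]
 [ 0.4582 -0.1969]
 [ 0.5597 -0.0069]]
orange px [265.90909091 216.09090909] 22 [ 0.41646817 -0.14578353  0.108     ] [ 0.41747688 -0.14630192  0.095     ]
dock [ 0.46575809 -0.08063744] -27.74184152784284 0.12254695527667814
liptop px 224.7826086956522 206.30434782608697
0.095 [ 0.50611118 -0.00999534  0.095     ]
0.099 [ 0.50162511 -0.00771912  0.099     ]
0.103 [ 0.49713903 -0.0054429   0.103     ]
time_s: 4.7
tool_pos: [0.4022, 0.2925, 0.0614]
orientation: [[0.402, 0.915, -0.005], [0.915, -0.403, -0.002], [-0.004, -0.004, -1.0]]
ft_force: [-0.6, -0.1, -0.1]
opening: -0.0005
gripper_force: 0.0
```

```bash
python3 -m jog '[[1,[0.44,-0.14,0],0],[1,[0.44,-0.14,0],0],[1,[0.44,-0.14,0],0],[1,[0.44,-0.14,0],0],[1,[0.182,-0.082,0],0],[1,[0.182,-0.082,0],0],[1,[0.182,-0.082,0],0],[1,[0.182,-0.082,0],0],[1,[0.182,-0.082,0],0],[1,[0.182,-0.082,0],0]]'
python3 -m jog '[[1,[0.182,-0.082,0],0],[1,[0.182,-0.082,0],0],[1,[0.182,-0.082,0],0],[1,[0.182,-0.082,0],0],[1,[0.182,-0.082,0],0],[1,[0.182,-0.082,0],0],[1,[0,0,0],0]]'
python3 - <<'E'
from h import *
t=viewer.snapshot("top")[:,:,::-1]; s=viewer.snapshot("scene")[:,:,::-1]
stack([cv2.resize(t[160:250,110:230],None,fx=3.3,fy=3.3),cv2.resize(s[230:310,80:200],None,fx=3.3,fy=3.3)],"pics/e1.png")
E
```

```text
time_s: 5.7
tool_pos: [0.4758, 0.268, 0.0637]
orientation: [[0.401, 0.916, -0.0], [0.916, -0.401, -0.0], [-0.0, -0.0, -1.0]]
ft_force: [0.4, 0.1, -0.1]
opening: 0.0002
gripper_force: 0.0
time_s: 6.4
tool_pos: [0.5036, 0.2556, 0.0639]
orientation: [[0.402, 0.916, 0.0], [0.916, -0.402, 0.0], [0.0, 0.0, -1.0]]
ft_force: [0.3, -0.1, 0.7]
opening: -0.0
gripper_force: 0.0
```

View pics/e1.png

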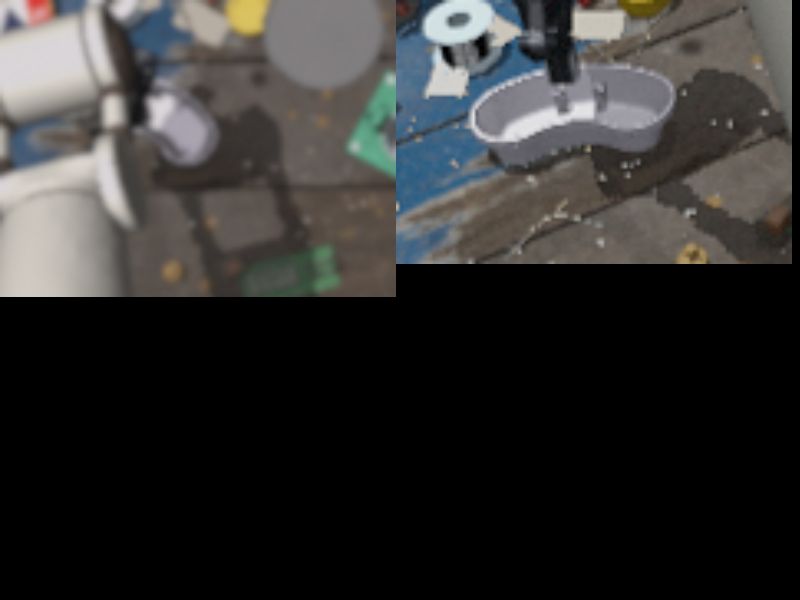

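The aluminium tray now lies mouth up, at about (575,110) in the crop. I back the arm off and fit it.

```bash
python3 -m jog '[[0,[0,0,1],0],[0,[0,0,1],0],[0,[0,0,1],0],[0,[-1,0,1],0],[0,[-1,0,1],0],[0,[-1,0,0],0],[0,[-1,0,0],0],[0,[-1,0,0],0],[0,[-0.5,0,0],0],[0,[0,0,0],0]]' 40
python3 - <<'E'
from h import *
t=viewer.snapshot("top")[:,:,::-1]; s=viewer.snapshot("scene")[:,:,::-1]
p0=[.525,.245,np.radians(-24)]
p,e,v=fit({"scene":s},p0,flat); print("S",p[:2],np.degrees(p[2]),e)
p,e,v2=fit({"top":t,"scene":s},p,flat); print("S both",p[:2],np.degrees(p[2]),e)
pd,e,v3=fit({"scene":s},[.467,-.0803,np.radians(-28)],lambda p:flat(p,.008)); print("dock",pd[:2],np.degrees(pd[2]),e)
pd,e,v4=fit({"scene":s,"top":t},[.467,-.0803,np.radians(-28)],lambda p:flat(p,.008)); print("dock",pd[:2],np.degrees(pd[2]),e)
stack([cv2.resize(x,None,fx=.9,fy=.9) for x in v2+v4],"pics/f2.png")
E
```

```text
time_s: 7.5
tool_pos: [0.3643, 0.2561, 0.1887]
orientation: [[0.4, 0.916, -0.0], [0.916, -0.4, 0.0], [0.0, -0.0, -1.0]]
ft_force: [0.4, -0.4, 0.2]
opening: 0.0858
gripper_force: 0.0
S [0.51488857 0.24846196] -23.914874891881226 0.06964916817515732
S both [0.51525126 0.24814597] -23.888503771055117 0.0713471956875883
dock [ 0.47215259 -0.06983307] -18.681521336301405 0.12430670429113555
dock [ 0.46886113 -0.07540457] -26.851069806648308 0.16630549935450234
```

View pics/f2.png

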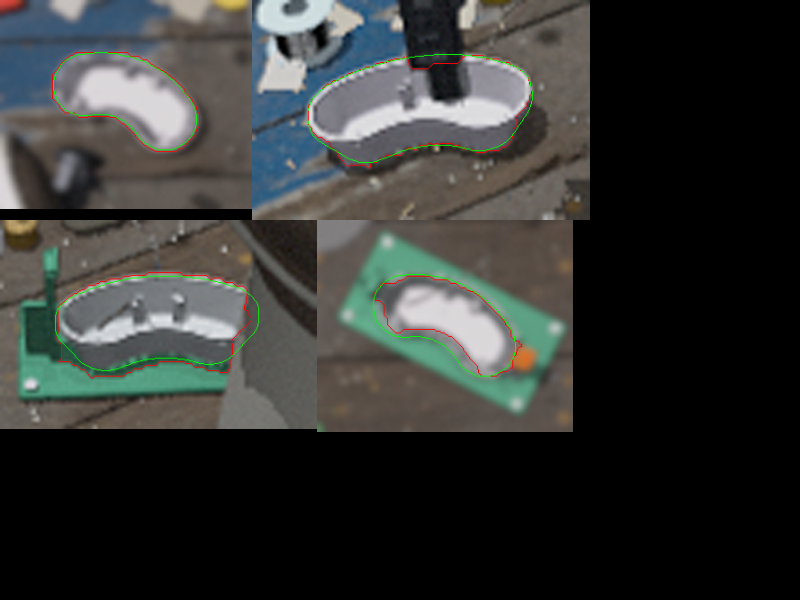

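```bash
python3 -c "
from h import *
for n,q,z in(('spool',(228,250),.03),('tin',(290,255),.02),('disc',(325,262),.06),('discR',(352,262),.06)): print(n,ray('top',(q[0]/1.5625,q[1]/1.5625),z))"
python3 -m jog '[[0,[1,-0.05,0],0],[0,[1,-0.05,0],0],[0,[1,-0.05,0],0],[0,[1,-0.05,0],0],[0,[1,-0.05,0],0],[0,[1,-0.05,0],0],[0,[0,0,-1],0],[0,[0,0,-1],0],[0,[0,0,-1],0],[0,[0,0,-1],0],[0,[0,0,-1],0],[0,[0,0,-1],0],[0,[0,0,-0.6],0],[0,[0,0,0],0],[0,[0,0,0],0]]'
```

```text
spool [0.63705202 0.29069168 0.03      ]
tin [0.62475087 0.14518076 0.02      ]
disc [0.59817821 0.05746344 0.06      ]
discR [ 0.59716626 -0.00490692  0.06      ]
time_s: 9.1
tool_pos: [0.5162, 0.2484, 0.0242]
orientation: [[0.402, 0.916, 0.001], [0.916, -0.402, 0.0], [0.0, 0.001, -1.0]]
ft_force: [0.8, 0.6, 0.6]
opening: 0.0853
gripper_force: 0.0
```

```bash
python3 -m jog '[[0,[0,0,-0.4],0],[0,[0,0,-0.22],0],[0,[0,0,0],0],[1,[0,0,0],0],[1,[0,0,0],0],[1,[0,0,0],0],[1,[0,0,0],0],[1,[0,0,0],0],[1,[0,0,0],0]]' 40
python3 -m jog '[[1,[0,0,0.5],0],[1,[0,0,1],0],[1,[0,0,1],0],[1,[0,0,1],0],[1,[0,0,1],0],[1,[0,0,1],0],[1,[0,0,0],0]]' 40
```

```text
time_s: 10.0
tool_pos: [0.5159, 0.2485, 0.0088]
orientation: [[0.401, 0.916, 0.001], [0.916, -0.401, 0.0], [0.001, 0.001, -1.0]]
ft_force: [0.8, -0.7, 3.0]
opening: 0.0614
gripper_force: 44.4
time_s: 10.7
tool_pos: [0.5175, 0.249, 0.1498]
orientation: [[0.401, 0.916, 0.007], [0.916, -0.401, 0.002], [0.004, 0.006, -1.0]]
ft_force: [1.3, 0.5, -2.0]
opening: 0.0614
gripper_force: 44.8
```

```bash
python3 -m jog '[[1,[-0.125,-0.577,0],1],[1,[-0.125,-0.577,0],1],[1,[-0.125,-0.577,0],1],[1,[-0.125,-0.577,0],1],[1,[-0.125,-0.577,0],1],[1,[-0.125,-0.577,0],1],[1,[-0.125,-0.577,0],1],[1,[-0.125,-0.577,0],1],[1,[-0.125,-0.577,0],1],[1,[-0.125,-0.577,0],1],[1,[-0.125,-0.577,0],1],[1,[-0.125,-0.577,0],1],[1,[-0.125,-0.577,0],1],[1,[-0.125,-0.577,0],1],[1,[0,0,-0.5],0],[1,[0,0,-0.5],0],[1,[0,0,0],0]]' 
python3 - <<'E'
from h import *
t=viewer.snapshot("top")[:,:,::-1]; s=viewer.snapshot("scene")[:,:,::-1]
cv2.imwrite("pics/g_t.png",t);cv2.imwrite("pics/g_s.png",s)
stack([cv2.resize(t[150:250,180:310],None,fx=3,fy=3),cv2.resize(s[160:270,170:300],None,fx=3,fy=3)],"pics/g.png")
E
```

```text
time_s: 12.4
tool_pos: [0.469, 0.0474, 0.1173]
orientation: [[-0.534, 0.845, -0.007], [0.845, 0.534, 0.001], [0.005, -0.005, -1.0]]
ft_force: [-0.4, 0.1, -3.7]
opening: 0.0616
gripper_force: 44.8
```

View pics/g.png

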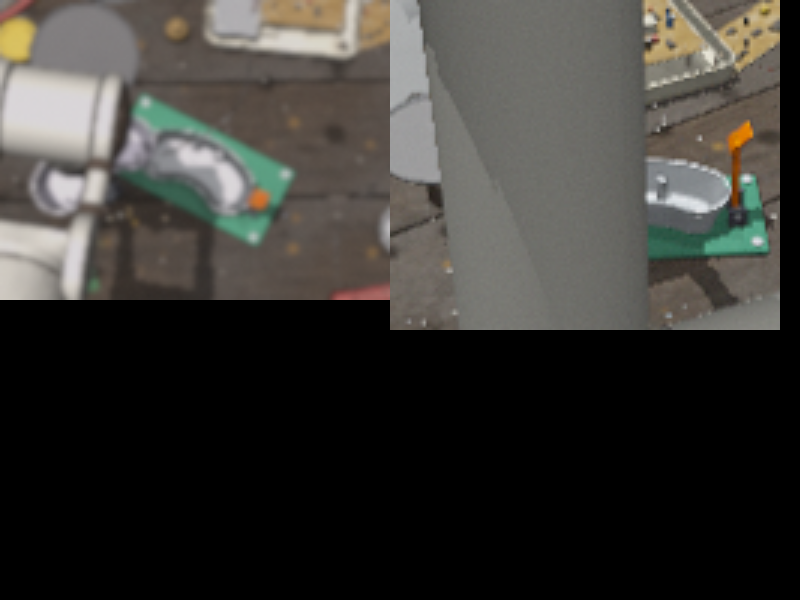

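The scene crop now shows the dock's catch half, with the catch tab at (740,135). Combined with the earlier lip half it gives a clean dock fit. Meanwhile I lower the tray's -y end onto the lip.

```bash
python3 - <<'E'
from h import *
a=cv2.imread("pics/raw_s.png");b=cv2.imread("pics/g_s.png");a[:,258:]=b[:,258:]; cv2.imwrite("pics/comp.png",a)
t=cv2.imread("pics/raw_t.png")
mk=lambda p:flat(p,.008)
pd,e,v=fit({"scene":a},[.467,-.0803,np.radians(-28)],mk); print("dock scene",pd[:2],np.degrees(pd[2]),e)
pd,e,v2=fit({"scene":a,"top":t},[.467,-.0803,np.radians(-28)],mk); print("dock both",pd[:2],np.degrees(pd[2]),e)
R,o=flat([.467,-.08,np.radians(-28)])
for n,q in dict(c1=(-59,-107,8),c2=(45,-107,8),c3=(-59,107,8),c4=(45,107,8)).items():
    print(n,P("scene",[R@(np.array(q)/1000)+o]).round(1),P("top",[R@(np.array(q)/1000)+o]).round(1))
y=cv2.resize(a[190:262,190:300],None,fx=5,fy=5,interpolation=cv2.INTER_CUBIC)
for q in [(u,v2,8) for u in(-59,45) for v2 in(-107,107)]+[(-14,73,90),(-14,-73,90.5),(-14,-78,108.5)]: 
    z=(P("scene",[R@(np.array(q)/1000)+o])[0]-(190,190)+.5)*5; cv2.circle(y,tuple(z.astype(int)),3,(255,0,255),-1)
stack([y]+v,"pics/k.png")
E
python3 -m jog '[[1,[0,0,-0.15],0],[1,[0,0,-0.15],0],[1,[0,0,-0.1],0],[1,[0,0,0],0]]'
```

```text
dock scene [ 0.47124815 -0.07926207] -28.58727280979138 0.05007882291119281
dock both [ 0.46945733 -0.07849841] -28.88596855492317 0.10047211178374726
c1 [[297.4 243. ]] [[265.4 232.4]]
c2 [[292.3 217.8]] [[278.2 207.2]]
c3 [[216.4 247. ]] [[213.7 205.8]]
c4 [[216.3 221.4]] [[226.7 181.1]]
time_s: 12.9
tool_pos: [0.4713, 0.0465, 0.1104]
orientation: [[-0.535, 0.845, -0.001], [0.845, 0.535, 0.0], [0.001, -0.001, -1.0]]
ft_force: [0.4, 0.4, -3.3]
opening: 0.0613
gripper_force: 44.8
```

View pics/k.png

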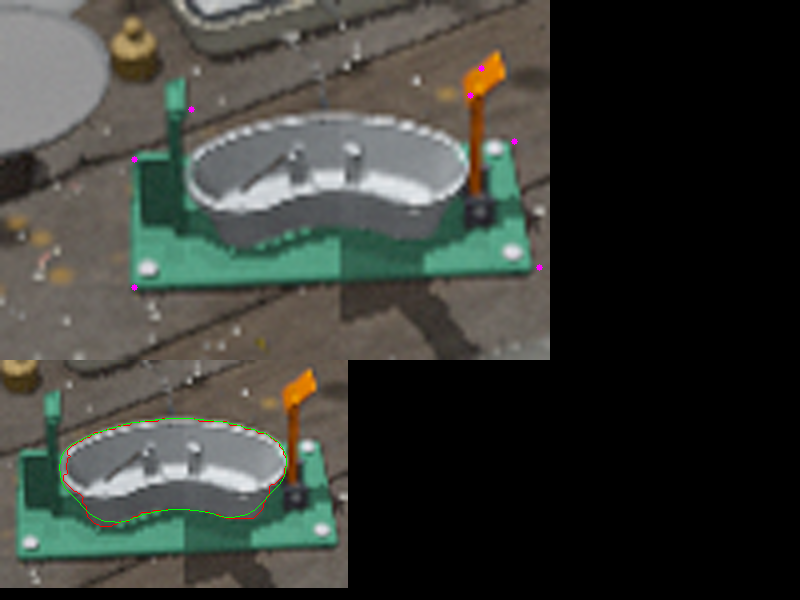

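Dock: origin about (0.470, -0.0795), x axis at -28.3°. The lip, catch and base corners agree within 2–3 mm. I continue lowering onto the lip.

```bash
python3 -m jog '[[1,[0,0,-0.1],0],[1,[0,0,-0.1],0],[1,[0,0,0],0]]';python3 -m jog '[[1,[0,0,-0.1],0],[1,[0,0,-0.1],0],[1,[0,0,0],0]]'
```

```text
time_s: 13.2
tool_pos: [0.4723, 0.0462, 0.1064]
orientation: [[-0.535, 0.845, 0.001], [0.845, 0.535, -0.001], [-0.001, 0.001, -1.0]]
ft_force: [-0.1, -0.2, 1.7]
opening: 0.0619
gripper_force: 45.5
time_s: 13.5
tool_pos: [0.4724, 0.0465, 0.1014]
orientation: [[-0.535, 0.845, 0.002], [0.845, 0.535, 0.0], [-0.001, 0.002, -1.0]]
ft_force: [0.9, 1.6, 4.5]
opening: 0.0611
gripper_force: 46.9
```

```bash
python3 -m jog '[[1,[0,0,-0.1],0],[1,[0,0,-0.1],0],[1,[0,0,-0.1],0],[1,[0,0,-0.1],0],[1,[0,0,0],0]]';python3 -m jog '[[1,[0,0,0.8],0],[1,[0,0,0.9],0],[1,[0,0,0],0]]'
python3 - <<'E'
from h import *
t=viewer.snapshot("top")[:,:,::-1]; s=viewer.snapshot("scene")[:,:,::-1]
cv2.imwrite("pics/h_s.png",s);cv2.imwrite("pics/h_t.png",t)
E
```

```text
time_s: 14.0
tool_pos: [0.4718, 0.0473, 0.0914]
orientation: [[-0.535, 0.845, 0.0], [0.845, 0.535, 0.002], [0.001, 0.001, -1.0]]
ft_force: [-2.2, 5.7, 7.8]
opening: 0.0611
gripper_force: 53.9
time_s: 14.3
tool_pos: [0.4734, 0.0461, 0.1354]
orientation: [[-0.535, 0.845, 0.005], [0.845, 0.535, -0.001], [-0.003, 0.004, -1.0]]
ft_force: [0.7, 0.4, -2.6]
opening: 0.0613
gripper_force: 51.8
```

```bash
python3 -m jog '[[1,[0,-0.1,0.5],-1],[1,[0,-0.1,0.5],-1],[1,[0,-0.376,0],-1],[1,[0,-0.376,0],-1],[1,[0,-0.376,0],-1],[1,[0,-0.376,0],-1],[1,[0,-0.376,0],-1],[1,[0,-0.376,0],-1],[1,[0,-0.376,0],-1],[1,[0,-0.376,0],-1],[1,[0,-0.376,0],-1],[1,[-0.1,-0.376,0],-1],[1,[0,-0.376,0],-1],[1,[0,-0.376,0],-1],[1,[0,-0.376,0],-1],[1,[0,-0.376,0],-0.15],[1,[0,0,0],0]]'
python3 - <<'E'
from h import *
t=viewer.snapshot("top")[:,:,::-1]; s=viewer.snapshot("scene")[:,:,::-1]
cv2.imwrite("pics/i_s.png",s);cv2.imwrite("pics/i_t.png",t)
stack([cv2.resize(s[150:270,170:330],None,fx=5,fy=5,interpolation=cv2.INTER_CUBIC)],"pics/i.png")
E
```

```text
time_s: 16.1
tool_pos: [0.4684, -0.0908, 0.157]
orientation: [[0.473, 0.881, -0.002], [0.881, -0.473, 0.001], [-0.0, -0.002, -1.0]]
ft_force: [-0.5, -0.8, -2.6]
opening: 0.0616
gripper_force: 51.8
```

View pics/i.png

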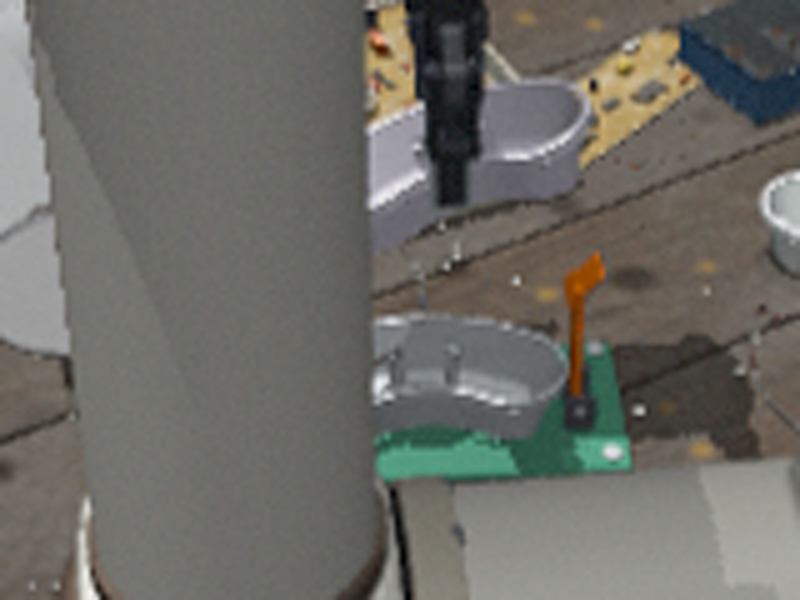

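The tray is held tilted with its -y end up, towards the catch at (585,280), and its end is at (590,120). I measure the tilt numerically from the visible part.

```bash
cat > tilt.py <<'E'
from h import *
def tiltpose(tcp,yaw,th,dy,dx=0,zg=.032,tz=.0232):
    R,_=flat([0,0,yaw]); c,s=np.cos(-th),np.sin(-th); Rx=np.array([[1,0,0],[0,c,-s],[0,s,c]])
    g=np.array(tcp)+[0,0,tz]; Rr=R@Rx
    return Rr, g-Rr@np.array([dx,dy,zg])
def tilt(im,tcp,yaw,c0,th0=16,free=3):
    roi=np.zeros((384,512),np.uint8); roi[:, c0:]=1
    hsv=cv2.cvtColor(im,cv2.COLOR_BGR2HSV)
    V=cv2.cvtColor(im,cv2.COLOR_BGR2GRAY); dark=cv2.dilate((V<70).astype(np.uint8),np.ones((3,3)))
    mk=lambda q:tiltpose(tcp,yaw,np.radians(q[0]),q[1]/1000)
    q=np.array([th0,0.])
    for _ in range(3):
        g,off,(h,w),ci=grab("scene",np.where(roi[...,None]>0,im,0),mk(q))
        rr=cv2.resize((roi&(1-dark))[off[1]:off[1]+h,off[0]:off[0]+w],None,fx=4,fy=4,interpolation=cv2.INTER_NEAREST)
        def cost(d):
            s=sil("scene",mk(q+d),(h,w),4,off)&rr; gg=g&rr; return 1-(s&gg).sum()/(s|gg).sum()
        r=minimize(cost,[0,0],method="Nelder-Mead",options=dict(initial_simplex=[[0,0],[4,0],[0,4]],maxiter=60)); q=q+r.x
    return q,r.fun
E
python3 - <<'E'
from tilt import *
im=cv2.imread("pics/i_s.png")
for th0 in(12,17): print(tilt(im,[.4684,-.0908,.157],np.radians(-28.2),246,th0))
E
```

```text
(array([20.92197426, -0.85602655]), np.float64(0.03216216216216217))
(array([17.02632332, -2.28200912]), np.float64(0.0378689437534806))
```

```bash
python3 -m jog '[[1,[0.08,0.1,-0.6],0],[1,[0,0,-0.6],0],[1,[0,0,-0.6],0],[1,[0,0,-0.6],0],[1,[0,0,-0.4],0],[1,[0,0,0],0]]'; python3 -m jog '[[1,[0,0,-0.2],0],[1,[0,0,-0.2],0],[1,[0,0,0],0]]'
```

```text
time_s: 16.8
tool_pos: [0.4698, -0.0868, 0.0867]
orientation: [[0.473, 0.881, -0.003], [0.881, -0.473, 0.002], [-0.0, -0.004, -1.0]]
ft_force: [-0.4, 0.5, -2.6]
opening: 0.0612
gripper_force: 51.8
time_s: 17.1
tool_pos: [0.4711, -0.0876, 0.0781]
orientation: [[0.473, 0.881, -0.0], [0.881, -0.473, 0.0], [0.0, -0.0, -1.0]]
ft_force: [0.2, 0.4, -2.7]
opening: 0.0613
gripper_force: 48.4
```

```bash
python3 -m jog '[[1,[0,0,-0.2],0],[1,[0,0,-0.16],0],[1,[0,0,0],0]]'; python3 -m jog '[[1,[0,0,-0.12],0],[1,[0,0,-0.1],0],[1,[0,0,0],0]]'
```

```text
time_s: 17.4
tool_pos: [0.4708, -0.0871, 0.0686]
orientation: [[0.474, 0.881, -0.001], [0.881, -0.474, 0.001], [0.001, -0.001, -1.0]]
ft_force: [1.4, 2.7, -3.0]
opening: 0.0612
gripper_force: 44.5
time_s: 17.7
tool_pos: [0.4707, -0.0877, 0.0633]
orientation: [[0.473, 0.881, -0.001], [0.881, -0.473, 0.0], [-0.0, -0.001, -1.0]]
ft_force: [-0.2, -1.0, -2.3]
opening: 0.06
gripper_force: 45.4
```

```bash
python3 -m jog '[[1,[0.02,0.12,0],0],[1,[0.02,0.12,0],0],[1,[0,0,0],0]]'; python3 -m jog '[[1,[0.01,0.1,0],0],[1,[0,0,-0.1],0],[1,[0,0,0],0]]'
```

```text
time_s: 18.0
tool_pos: [0.4722, -0.0813, 0.0639]
orientation: [[0.473, 0.881, 0.0], [0.881, -0.473, -0.0], [0.0, 0.0, -1.0]]
ft_force: [-0.5, -0.1, -3.1]
opening: 0.0605
gripper_force: 45.4
time_s: 18.3
tool_pos: [0.4721, -0.0796, 0.0611]
orientation: [[0.473, 0.881, -0.001], [0.881, -0.473, -0.001], [-0.001, -0.0, -1.0]]
ft_force: [-1.9, -5.0, -3.5]
opening: 0.0603
gripper_force: 45.5
```

```bash
python3 -m jog '[[1,[-0.02,-0.02,-0.12],0],[1,[0,0,-0.12],0],[1,[0,0,0],0]]'; python3 -m jog '[[1,[0,0,-0.12],0],[1,[0,0,-0.12],0],[1,[0,0,0],0]]'
```

```text
time_s: 18.6
tool_pos: [0.4714, -0.0794, 0.0547]
orientation: [[0.474, 0.881, -0.001], [0.881, -0.474, 0.001], [0.0, -0.001, -1.0]]
ft_force: [-0.9, -1.7, -2.2]
opening: 0.0603
gripper_force: 45.5
time_s: 18.9
tool_pos: [0.4715, -0.0795, 0.0487]
orientation: [[0.474, 0.881, -0.001], [0.881, -0.474, 0.0], [-0.0, -0.001, -1.0]]
ft_force: [-2.0, -2.3, -3.8]
opening: 0.0604
gripper_force: 45.5
```

```bash
python3 -m jog '[[1,[0,0,-0.12],0],[1,[0,0,-0.08],0],[1,[0,0,0],0]]'; python3 -m jog '[[1,[0,0,-0.1],0],[1,[0,0,-0.08],0],[1,[0,0,0],0]]'
python3 - <<'E'
from h import *
s=viewer.snapshot("scene")[:,:,::-1]; cv2.imwrite("pics/j_s.png",s)
print(monitor.get_state()["ft_torque"])
E
```

```text
time_s: 19.2
tool_pos: [0.4718, -0.0796, 0.044]
orientation: [[0.474, 0.881, -0.0], [0.881, -0.474, 0.0], [0.0, -0.0, -1.0]]
ft_force: [-0.2, -2.3, -3.6]
opening: 0.06
gripper_force: 45.5
time_s: 19.5
tool_pos: [0.4721, -0.0796, 0.0397]
orientation: [[0.474, 0.881, 0.001], [0.881, -0.474, 0.0], [0.001, 0.0, -1.0]]
ft_force: [0.3, -2.6, -1.9]
opening: 0.0602
gripper_force: 44.9
[-0.26611445 -0.23707383 -0.07156439]
```

```bash
python3 -m jog '[[1,[0,0,-0.05],0],[1,[0,0,0],0],[0,[0,0,0],0],[0,[0,0,0],0],[0,[0,0,0],0],[0,[0,0,0],0],[0,[0,0,0],0],[0,[0,0,1],0],[0,[0,0,1],0],[0,[0,0,1],0],[0,[0,0,1],0],[0,[0,0,1],0],[0,[0,0,0],0]]'
python3 - <<'E'
from h import *
s=viewer.snapshot("scene")[:,:,::-1]; cv2.imwrite("pics/k_s.png",s)
t=viewer.snapshot("top")[:,:,::-1]; cv2.imwrite("pics/k_t.png",t)
a=cv2.imread("pics/g_s.png")
# score of tray silhouettes at various hypotheses: brightness change vs. before
V=lambda x:cv2.cvtColor(x,cv2.COLOR_BGR2GRAY).astype(int)
d=abs(V(s.copy())-V(a))[190:240,258:300]
for r in d[::2]: print("".join(" .:*#"[min(4,v//15)] for v in r))
R,o=flat([.470,-.0795,np.radians(-28.3)])
for n,z in(("fixed",.044),("mid",.066),("top",.088)): print(n,P("scene",[R@np.array([-.014,-.076,z])+o]))
E
```

```text
time_s: 20.85
tool_pos: [0.4743, -0.0807, 0.1674]
orientation: [[0.473, 0.881, 0.007], [0.881, -0.473, -0.003], [0.001, 0.007, -1.0]]
ft_force: [0.1, 0.5, 0.1]
opening: 0.0859
gripper_force: 0.0
                                          
                                          
                                          
                                          
                                          
                               .          
                            .:#*.         
                         .:******         
                        .******.          
                         ***:             
#####*:.:.... ... ...    .                
###########*#********:::..                
#####..*::.. . *###*:::**                 
*#**:        . .*: . ::.  .               
  ..   .::  ..... :.:##*... .:#**.        
 ..::  ....        .:*###*  :###**.::::::*
:*##*. . . .   .  ..*#####  .*****::::::::
:***. :#*:....  ...:#####*   .*****.*:::::
*.  :##########*:.:*#####    .*****.*:....
..**#:.*#############.       .:#****..*:*:
             .**#*:                 .*:***
                                         :
                                .##**  .*:
                          :**:::::::: :.:*
*#***#*.              .:.             ....
fixed [[283.36679185 221.71340482]]
mid [[283.61593511 215.38180776]]
top [[283.87041169 208.91467239]]
```

```bash
cat > chk.py <<'E'
from tilt import *
def orange(im):
    h=cv2.cvtColor(im,cv2.COLOR_BGR2HSV); m=(h[...,0]<18)&(h[...,1]>170)&(h[...,2]>150); m[:195]=0;m[235:]=0;m[:,270:]&=True;m[:,:270]=0;m[:,310:]=0
    q=np.argwhere(m); return q.mean(0)[::-1].round(2),len(q),q[:8].mean(0)[::-1]
DY=np.radians(-28.3)
def pose(z,th,dy=0,dx=0):
    # pivot about +y end at (y=76,z=z+.036)
    R,o=flat([.470,-.0795,DY]); c,s=np.cos(-th),np.sin(-th); Rx=np.array([[1,0,0],[0,c,-s],[0,s,c]])
    piv=np.array([0,.074,.036]); t=np.array([dx,dy,z])+piv-Rx@piv
    return R@Rx,o+R@t
def upper(cam,T,cols):
    m=sil(cam,T,k=4); return [(m[:,int(c*4+2)]>0).argmax()/4 for c in cols]
E
python3 - <<'E'
from chk import *
a=cv2.imread("pics/g_s.png");b=cv2.imread("pics/k_s.png")
print(orange(a),orange(b))
cols=[258,264,270,276,281]
for z,th in((.008,0),(.03,0),(.03,3),(.03,6),(.03,9),(.03,12),(.052,0)): print(z,th,upper("scene",pose(z,np.radians(th)),cols))
V=cv2.cvtColor(b,cv2.COLOR_BGR2GRAY)
for c in cols: print(c,V[200:226,c])
E
```

```text
(array([286.2 , 205.11]), 35, array([287.75 , 202.375])) (array([287.8, 204.7]), 10, array([288.375, 204.   ]))
0.008 0 [np.float64(212.75), np.float64(213.25), np.float64(214.25), np.float64(215.75), np.float64(218.25)]
0.03 0 [np.float64(206.5), np.float64(207.0), np.float64(208.0), np.float64(209.5), np.float64(212.0)]
0.03 3 [np.float64(205.25), np.float64(205.5), np.float64(206.25), np.float64(207.5), np.float64(209.75)]
0.03 6 [np.float64(204.0), np.float64(203.75), np.float64(204.5), np.float64(205.5), np.float64(207.5)]
0.03 9 [np.float64(202.75), np.float64(202.25), np.float64(202.5), np.float64(203.5), np.float64(205.5)]
0.03 12 [np.float64(201.25), np.float64(200.75), np.float64(200.75), np.float64(201.5), np.float64(203.75)]
0.052 0 [np.float64(200.0), np.float64(200.5), np.float64(201.25), np.float64(203.0), np.float64(205.25)]
258 [102  94 100 103  44  82  87  85  88 102 171 217 218 216 201 174 192 176
 127 134 142 158 159 158 158 159]
264 [ 98  60  71  86  80  86  92  89  83  86 121 155 154 154 153 145 141 146
 121 119 123 116 131 153 151 153]
270 [ 92  98  94  89  90  89  91  87  91  95 118 150 148 147 155 160 141 131
 110 126 126 126 125 124 125 123]
276 [ 86  90  89  87  87  95  95  98  99  88 115 145 141 141 161 175 136 125
 104 125 125 125 124 124 124 122]
281 [ 90  92  92  94  94  90  91 103 115 113  92 102 127 127 141 124 121 100
  94 105 102  96  94  91  86  93]
```

```bash
python3 - <<'E'
from chk import *
a=cv2.imread("pics/g_s.png");b=cv2.imread("pics/k_s.png")
for n,im in(("fixed",a),("now",b)):
    V=cv2.cvtColor(im,cv2.COLOR_BGR2GRAY).astype(int)
    for c in (260,266,272,278,281,283,285,287,289): print(n,c,V[198:228,c])
E
```

```text
fixed 260 [113 120 117 119  61  44  62  70  86  92  95  93  92  89 118 146 128 134
 132 123 155 206 189 104  99 109 111 109 145 177]
fixed 266 [114 115  95  71  97  93  91  91  90  89  88  93  89  88  86 157 196 120
 132 133 135 133 132 133 133 139 162 204 226 219]
fixed 272 [ 69  78  99  91  86  91  90 109 126  92  91  91  93  97  99  90 149 180
 132 138 135 136 133 137 137 141 137 150 195 225]
fixed 278 [ 94  88  91  92  86  92  98  96  98 107 123 122 101  90  87  90 100  97
 150 187 145 142 150 147 152 152 155 154 152 156]
fixed 281 [ 89  94  94  90  94  95  96 100  96 102 114 112 102  90  92  94  96  98
  95  94 150 195 178 173 157 150 147 158 195 199]
fixed 283 [ 91  88  90  95  97  95 111 123 124 130 123 118 105  98  91  96  92  93
  90  91 109 132 130 136 172 172 144  88  51  47]
fixed 285 [ 91  89  93  98  95 120 139 130 141 159 136  63  72  73  65  70  72  79
  80  77  78  78  77  75  77  73  68  70  67  69]
fixed 287 [ 88  89  92 114 133 142 141 139 138 121  77  81  88 101  95  87  87  98
 102  96 146 192 167 133 125  99  66  68  63  64]
fixed 289 [ 89  86 131 162 144 142 1
[... 575 characters left out ...]
 136 115 113 112 108 106 101  95  92  90  99]
now 281 [ 87  88  90  92  92  94  94  90  91 103 115 113  92 102 127 127 141 124
 121 100  94 105 102  96  94  91  86  93 111 122]
now 283 [ 91  87  90  93  90  94  93  85  77  74  78  84  84  93 110 115 101 100
  91  93  91  84  81  86 101 108  96  74  53  44]
now 285 [ 91  87  88  92  97  98  93  84  88 103  90  67  68  66  62  66  68  74
  72  73  69  71  71  72  71  69  68  69  71  70]
now 287 [ 85  89  92  88  92  86  87  83  87  82  77  81  83  99  94  84  88  97
 100  97 102 116 103  77  66  65  49  52  46  49]
now 289 [ 90  88 102 109  91  88  91  89  77  82  90  96 100  95  79  80  91  97
  97  96 122 143 124  76  86  79  85  82  84  81]
```

The change image shows the tray's -y end near home height, but its far rim sits lower than a home tray's would. I go on towards the white tray and from there check the tray in the dock with less of the arm in view.

```bash
python3 -m jog '[[0,[-0.1,-0.54,0],-0.975],[0,[-0.1,-0.54,0],-0.975],[0,[-0.1,-0.54,0],-0.975],[0,[-0.1,-0.54,0],-0.975],[0,[-0.1,-0.54,0],-0.975],[0,[-0.1,-0.54,0],-0.975],[0,[-0.1,-0.54,0],-0.975],[0,[-0.1,-0.54,0],-0.975],[0,[-0.1,-0.54,0],-0.975],[0,[-0.1,-0.54,0],-0.975],[0,[-0.1,-0.54,0],-0.975],[0,[-0.1,-0.54,0],-0.975],[0,[-0.1,-0.54,0],-0.975],[0,[-0.1,-0.54,0],-0.975],[0,[-0.1,-0.54,0],-0.975],[0,[-0.1,-0.54,0],-0.975],[0,[-0.1,-0.54,0],-0.975],[0,[-0.1,-0.54,0],-0.975],[0,[-0.1,-0.54,0],-0.975],[0,[-0.1,-0.54,0],-0.975]]'
cat > fit6.py <<'E'
from chk import *
from scipy.spatial.transform import Rotation as Ro
def mk6(q):
    R,o=flat([.470,-.0795,DY]); return R@Ro.from_euler("xyz",q[3:6],degrees=True).as_matrix(), o+R@(np.array(q[:3])/1000+[0,0,.030])
def fit6(views,q0,n=3,grow=3):
    q=np.array(q0,float); 
    for _ in range(n):
        G=[]
        for c,im,roi in views:
            g,off,(h,w),ci=grab(c,im,mk6(q),grow=grow); rr=cv2.resize(np.ascontiguousarray(roi[off[1]:off[1]+h,off[0]:off[0]+w]),None,fx=4,fy=4,interpolation=0); G.append((c,g&rr,rr,off,(h,w)))
        def cost(p): 
            return sum(1-(lambda s:(s&g).sum()/(s|g).sum())(sil(c,mk6(p),hw,4,off)&rr) for c,g,rr,off,hw in G)+1e-5*np.sum((p-q)**2)
        S=np.vstack([q]+[q+d for d in np.diag([6,6,6,6,6,6.])])
        r=minimize(cost,q,method="Nelder-Mead",options=dict(initial_simplex=S,maxiter=250)); q=r.x
    return q.round(1),[round(1-(lambda s:(s&g).sum()/(s|g).sum())(sil(c,mk6(q),hw,4,off)&rr),3) for c,g,rr,off,hw in G]
E
python3 - <<'E'
from fit6 import *
s=viewer.snapshot("scene")[:,:,::-1].copy(); t=viewer.snapshot("top")[:,:,::-1].copy(); cv2.imwrite("pics/l_s.png",s);cv2.imwrite("pics/l_t.png",t)
k=cv2.imread("pics/comp.png")
print(monitor.get_state()["tool_pos"],orange(s),orange(cv2.imread("pics/comp.png")))
d=abs(cv2.cvtColor(s,6).astype(int)-cv2.cvtColor(k,6))[195:245,205:300]
for r in d[::2]: print("".join(" .:*#"[min(4,v//15)] for v in r))
E
```

```text
time_s: 22.95
tool_pos: [0.421, -0.3492, 0.1614]
orientation: [[0.959, -0.283, -0.002], [-0.283, -0.959, 0.003], [-0.003, -0.002, -1.0]]
ft_force: [-0.5, 0.3, 0.7]
opening: 0.0857
gripper_force: 0.0
[ 0.4208433  -0.35008151  0.16169561] (array([285.58, 207.58]), 24, array([286.5, 203.5])) (array([286.2 , 205.11]), 35, array([287.75 , 202.375]))
...*######..*############: .. .#*****:*:::::::::**#*#.  . ........... ..     . ....  . ... ... 
:. .:###..####.:###############**********. : ##.*:.  .. ..... .........  ........ ...   ... ...
:.. .:#:    . .*############*############:*: :..     ..... .....   ... ....  .. .... .   .  . .
. .  .:##**:########################**::::....:.    .....   .  .. . .. .   ..... ....   . .. ..
.:   .*################*.#####****::::::::....        .    . ..... ........ ....... ...   .  ..
 :.   :##############*########******:::::......:  ::  ..   . ...... .. ...   .........    .  . 
#*.  .############*:::##*#***##****:::::.:::##*:... . ..... .  ............. . ... . ....     .
*#:. ###*#########: .:###*#**:****::**###*::::::..... ::..........        .. ....
[... 946 characters left out ...]
....**:#####################
############################**#*##****########..###############################################
############################################## ################################################
############################################# :################################################
###########################################***#################################################
###########################################: *#########.##############################**#######
##########################################::.##########################################*#######
#############   #########################: :.##################################################
```

```bash
python3 - <<'E'
from fit6 import *
t=cv2.imread("pics/l_t.png");k=cv2.imread("pics/k_s.png"); l=cv2.imread("pics/l_s.png")
one=np.ones((384,512),np.uint8); rk=one.copy(); rk[:,:249]=0; rk[:,282:]=0
p,e,v=fit({"top":t},[.470,-.0795,DY],lambda p:flat(p,.03)); print("top only flat z=30",p[:2],np.degrees(p[2]),e)
p,e,v=fit({"top":cv2.imread("pics/raw_t.png")},[.470,-.0795,DY],lambda p:flat(p,.008)); print("ref fixed tray",p[:2],np.degrees(p[2]),e)
print(fit6([("top",t,one),("scene",k,rk)],[0,0,0,0,0,0]))
print(fit6([("top",t,one),("scene",k,rk)],[0,0,5,-5,0,0]))
h=cv2.cvtColor(t,cv2.COLOR_BGR2HSV)
for n,im in(("before",cv2.imread("pics/raw_t.png")),("now",t)):
    V=cv2.cvtColor(im,6)[178:222,222:278]
    print(n); [print("".join(" .:-=+*%#@"[min(9,int(v)//25)] for v in r)) for r in V]
E
```

```text
top only flat z=30 [ 0.47136823 -0.08153977] -31.328591437312966 0.07976980257373512
ref fixed tray [ 0.46596703 -0.08142825] -29.996858039046185 0.12192422307364836
(array([-7.9, -3.7, -0.9,  0.9, 21.7, -4.6]), [np.float64(0.116), np.float64(0.047)])
(array([-8.5, -3.9, -0.9, -3.5, 21.2, -8.6]), [np.float64(0.08), np.float64(0.052)])
before
=--:::---------------::::::::::::::::::::::::::::::::---
=-----------------------------------------::::::::------
------------------------------------------:::::::-------
-----===-------------------------------------:----------
----=+*+=----------------:--:------::-------------------
---=+*%*+==------------------------::-------------------
---=+*%%*+===-----------------------:-------------------
--==+***++++===--------------------::-------------------
--=+++++++++++===-------------------:-------------------
-==+++++++++++++===-------------------------------------
==++++++++++++++++===-----------------------------------
==++++++++++++++++++===---------------------------------
=+++++++++++++++++++++===------------------------------=
+++++++++++++++
[... 3563 characters left out ...]
***++=++++++**+=
-==+++++++====-=====++=++*%%########%%%****+==++++++++=-
---===++++==============++*%%########%%****+===++++++=--
-----==+++++++++++=====++++**%#######%%***++===+++++==--
--::---==++++++++++++==+++++*%%######%%*++++===+++++=---
::::::---==++++++++++++++++++*%%#####%*++++++++++++==-::
::::::::::--=+++++++++++++++++*%%%%#%%*++++++++++++=-:::
:::::::::::--==+++++++++++++++***%%%%*++==++++++++==-:::
::::::::::::---==++++++++=++++++***%%**+==++++=====-----
-----------------==++++++++++++=+++**++========---------
-------------------===++++=++++==++++==----===----:::---
---------------------==++++++++++++++=-::--------:::----
-----------------------===+++===+++++=----------::::----
```

The fit says the aluminium tray is under the lip and catch height but rolled about 20° on its long axis, concave side up at z about 74 mm. I'll press its concave rim down with shut fingers.

```bash
python3 -m jog '[[1,[0.08,0.94,0],0],[1,[0.08,0.94,0],0],[1,[0.08,0.94,0],0],[1,[0.08,0.94,0],0],[1,[0.08,0.94,0],0],[1,[0.08,0.94,0],0],[1,[0.08,0.94,0],0],[1,[0.08,0.94,0],0],[1,[0.08,0.94,0],0],[1,[0.08,0.94,0],0],[1,[0.08,0.94,0],0],[1,[0.08,0.94,0],0],[1,[0,0,-1],0],[1,[0,0,-1],0],[1,[0,0,-1],0],[1,[0,0,0],0]]'
python3 -m jog '[[1,[0,0,-0.2],0],[1,[0,0,0],0]]'; python3 -m jog '[[1,[0,0,-0.2],0],[1,[0,0,0],0]]'
```

```text
time_s: 24.65
tool_pos: [0.442, -0.0654, 0.0844]
orientation: [[0.961, -0.278, -0.009], [-0.278, -0.961, 0.004], [-0.009, -0.002, -1.0]]
ft_force: [-0.6, 0.3, -1.0]
opening: 0.0005
gripper_force: 0.0
time_s: 24.85
tool_pos: [0.4461, -0.0676, 0.0839]
orientation: [[0.96, -0.279, 0.001], [-0.279, -0.96, -0.0], [0.001, -0.0, -1.0]]
ft_force: [-0.9, -0.9, 0.2]
opening: -0.0003
gripper_force: 0.0
time_s: 25.05
tool_pos: [0.4473, -0.0683, 0.0801]
orientation: [[0.96, -0.28, 0.003], [-0.28, -0.96, -0.001], [0.003, 0.0, -1.0]]
ft_force: [-1.3, 0.4, 6.2]
opening: 0.0001
gripper_force: 2.5
```

```bash
python3 -m jog '[[1,[0,0,-0.2],0],[1,[0,0,0],0]]'; python3 -m jog '[[1,[0,0,-0.2],0],[1,[0,0,0],0]]'
```

```text
time_s: 25.25
tool_pos: [0.448, -0.0685, 0.0788]
orientation: [[0.96, -0.279, 0.002], [-0.279, -0.96, -0.001], [0.002, 0.001, -1.0]]
ft_force: [-15.2, 6.6, 37.4]
opening: -0.0001
gripper_force: 18.9
time_s: 25.45
tool_pos: [0.4538, -0.0708, 0.0784]
orientation: [[0.96, -0.279, 0.015], [-0.279, -0.96, -0.006], [0.017, 0.002, -1.0]]
ft_force: [-7.8, 4.7, 50.9]
opening: -0.0002
gripper_force: 25.8
```

Pressing gives 50 N and no give, with the concave rim at z = 80 = 44 + 36. So the tray's concave foot stands on the fixed tray's rim. I'll pinch the convex wall between the fingers, which also levels the tray, lift it slightly, and set it in centred.

```bash
python3 -m jog '[[1,[0,0,0.8],0],[0.6,[0.1,-0.06,0.5],0.975],[0.6,[0.1,-0.06,0],1],[0.6,[0.1,-0.06,0],1],[0.6,[0.1,-0.06,0],1],[0.6,[0.1,-0.06,0],1],[0.6,[0.1,-0.06,0],1],[0.6,[0.1,-0.06,0],1],[0.6,[0.1,-0.06,0],1],[0.6,[0.1,-0.06,0],1],[0.6,[0.1,-0.06,0],1],[0.6,[0.1,-0.06,0],1],[0.6,[0.1,-0.06,0],1],[0.6,[0.1,-0.06,0],1],[0.6,[0.1,-0.06,0],1],[0.6,[0.1,-0.06,0],1],[0.6,[0.1,-0.06,0],1],[0.6,[0.1,-0.06,0],1],[0.6,[0.1,-0.06,0],1],[0.6,[0,0,0],0.5]]' 20
python3 -m jog '[[0.6,[0,0,0],0],[0.6,[0,0,0],0]]'
python3 - <<'E'
from fit6 import *
p=monitor.get_state(); R,o=flat([.470,-.0795,DY]); print("dock coords",(R.T@(p["tool_pos"]-o))*1000)
s=viewer.snapshot("scene")[:,:,::-1].copy(); cv2.imwrite("pics/m_s.png",s)
E
```

```text
time_s: 27.45
tool_pos: [0.4916, -0.0951, 0.1017]
orientation: [[0.533, 0.846, 0.001], [0.846, -0.533, -0.001], [0.0, 0.002, -1.0]]
ft_force: [0.6, -0.3, 0.8]
opening: 0.0337
gripper_force: 0.0
time_s: 27.65
tool_pos: [0.4911, -0.0948, 0.1014]
orientation: [[0.536, 0.844, 0.001], [0.844, -0.536, -0.0], [0.0, 0.001, -1.0]]
ft_force: [-0.2, 0.5, -0.5]
opening: 0.034
gripper_force: 0.0
dock coords [ 25.83206822  -3.44638473 101.40214483]
```

```bash
python3 -m jog '[[0.6,[0.32,-0.17,0],0],[0.6,[0,0,-1],0],[0.6,[0,0,-0.6],0],[0.6,[0,0,0],0]]' 
python3 -m jog '[[0.6,[0,0,-0.25],0],[0.6,[0,0,0],0]]';python3 -m jog '[[0.6,[0,0,-0.2],0],[0.6,[0,0,0],0]]'
```

```text
time_s: 28.1
tool_pos: [0.4975, -0.0984, 0.0589]
orientation: [[0.536, 0.844, -0.004], [0.845, -0.536, 0.002], [-0.001, -0.004, -1.0]]
ft_force: [-0.8, -0.5, 0.2]
opening: 0.0341
gripper_force: 0.0
time_s: 28.3
tool_pos: [0.4992, -0.0991, 0.0549]
orientation: [[0.535, 0.845, 0.0], [0.845, -0.535, -0.0], [0.0, 0.0, -1.0]]
ft_force: [0.2, -0.6, 0.6]
opening: 0.0341
gripper_force: 0.0
time_s: 28.5
tool_pos: [0.4988, -0.0989, 0.0497]
orientation: [[0.535, 0.845, -0.0], [0.845, -0.535, 0.0], [-0.0, -0.0, -1.0]]
ft_force: [-0.1, -0.3, 1.1]
opening: 0.0339
gripper_force: 0.0
```

```bash
python3 -m jog '[[0.6,[0,0,-0.1],0],[1,[0,0,0],0],[1,[0,0,0],0],[1,[0,0,0],0],[1,[0,0,0],0],[1,[0,0,0],0]]' 40
python3 - <<'E'
from workcell import monitor
print(monitor.get_state()["ft_torque"])
E
```

```text
time_s: 29.1
tool_pos: [0.4963, -0.0975, 0.0473]
orientation: [[0.534, 0.845, -0.007], [0.845, -0.534, 0.003], [-0.001, -0.008, -1.0]]
ft_force: [-10.1, 4.1, 12.0]
opening: 0.0038
gripper_force: 42.6
[0.86900358 1.81731882 0.08238842]
```

```bash
python3 -m jog '[[1,[0,0,0.3],0],[1,[0,0,0.3],0],[1,[0,0,0],0]]'
python3 -m jog '[[1,[0,0,0.2],0],[1,[0,0,0.2],0],[1,[0,0,0],0]]'
python3 - <<'E'
from workcell import monitor
print(monitor.get_state()["ft_torque"])
E
```

```text
time_s: 29.4
tool_pos: [0.4972, -0.0982, 0.0621]
orientation: [[0.534, 0.845, -0.004], [0.845, -0.534, 0.001], [-0.001, -0.004, -1.0]]
ft_force: [-5.9, 0.6, 0.4]
opening: 0.0019
gripper_force: 39.2
time_s: 29.7
tool_pos: [0.4987, -0.0989, 0.0726]
orientation: [[0.535, 0.845, -0.0], [0.845, -0.535, -0.0], [-0.0, -0.0, -1.0]]
ft_force: [-2.7, 0.4, -1.7]
opening: 0.0018
gripper_force: 38.5
[0.06302279 0.62347435 0.13744353]
```

```bash
python3 -m jog '[[1,[-0.12,0.06,0],1],[1,[0,0,-0.15],0],[1,[0,0,0],0]]'
python3 -m jog '[[1,[0,0,-0.15],0],[1,[0,0,-0.1],0],[1,[0,0,0],0]]'
python3 - <<'E'
from workcell import monitor
print(monitor.get_state()["ft_torque"])
E
```

```text
time_s: 30.0
tool_pos: [0.4959, -0.097, 0.0681]
orientation: [[0.477, 0.879, 0.0], [0.879, -0.477, 0.001], [0.001, -0.0, -1.0]]
ft_force: [-1.4, 2.6, -1.9]
opening: 0.0017
gripper_force: 38.5
time_s: 30.3
tool_pos: [0.4963, -0.0974, 0.0624]
orientation: [[0.476, 0.88, 0.001], [0.88, -0.476, 0.0], [0.0, 0.001, -1.0]]
ft_force: [-1.7, 3.9, 1.0]
opening: 0.0015
gripper_force: 39.5
[ 0.70229554  0.15980549 -0.12488185]
```

```bash
python3 -m jog '[[1,[0,0,-0.12],0],[1,[0,0,0],0]]'
python3 -m jog '[[1,[0,0,-0.12],0],[1,[0,0,0],0]]'
python3 - <<'E'
from workcell import monitor
print(monitor.get_state()["ft_torque"])
E
```

```text
time_s: 30.5
tool_pos: [0.4979, -0.0982, 0.0611]
orientation: [[0.475, 0.88, 0.004], [0.88, -0.475, -0.002], [0.001, 0.004, -1.0]]
ft_force: [-0.8, 3.8, 7.3]
opening: 0.0012
gripper_force: 42.5
time_s: 30.7
tool_pos: [0.4994, -0.0991, 0.0593]
orientation: [[0.475, 0.88, 0.008], [0.88, -0.475, -0.003], [0.001, 0.008, -1.0]]
ft_force: [2.0, 1.7, 11.1]
opening: 0.0016
gripper_force: 44.6
[ 0.45067618 -0.06149651 -0.11345909]
```

```bash
python3 - <<'E'
from fit6 import *
s=viewer.snapshot("scene")[:,:,::-1].copy(); cv2.imwrite("pics/n_s.png",s)
print(orange(s))
V=cv2.cvtColor(s,6)[190:240,225:300]
[print("%3d "%(190+i)+"".join(" .:-=+*%#@"[min(9,int(v)//25)] for v in r)) for i,r in enumerate(V)]
R,o=flat([.470,-.0795,DY])
for q in((-14,-76,66),(-14,-76,80),(-31,0,66),(-31,0,80),(-45,-45,66),(-45,-45,80)): print(q,P("scene",[R@(np.array(q)/1000)+o]).round(1))
E
```

```text
(array([286.23, 205.13]), 30, array([287.25 , 202.625]))
190 ++++++=========---:--=++* ....----...:====----:::-:::-:------====-=-::---==
191 +++++==========---+=++*** .:-:=---...:=----:::::-=-===--:-----==-:---=--===
192 ++++=+==========-=*+*+-=-..-=-++==::.:-:::::----=======--------::-=--==---=
193 +++++==========-=+-----==-.:--+*--::.:::----=============---::---=--==---==
194 +++++==========--=========::::=---:..:=-================-:---=--------===-=
195 ++++++==========-=======--:...::::. .-============+===-::-====------=-==---
196 +++++===========-=====+++:... ..... .==============-:---====----======----=
197 +++++===========-----=*%*..  .....  :=============::-=====--==---===-----==
198 ++++++==========--:.::-+--:.  . ..  :=========-----===----=------------==-=
199 ++++============-:.:-=-==--.   . .. :===+==--:--=====---------------=====--
200 ++++============----=====-- . .....-+=====:--====-----------=-==+-=-==-=-=-
201 +++++==========-=-=========:: .. .-=%--:---====-------=-=======+*----=-====
202 +++++==========--==========-- ...:=-:.:-======-----=--========+**=-----====
203
[... 2438 characters left out ...]
-------------=------:..::..:-====:::==
234 +++++++===========-------------------=--------==---------:.....:-=*+++:::==
235 +++++++==========--------------------==--------=-=------:::.:-:-==++++:-:==
236 +++++++===========-------------:--::----===----=---------::====+++++++-=-==
237 +++++++===========------------==========+====--------:-::-=+++++++++++=====
238 +++++++===========--------====++++++++++=---=::::------===++++++++***++====
239 ++++++++=========------===+++++++++++++++++-::-:---:--=++++++++++*##%*+-===
(-14, -76, 66) [[283.6 215.4]]
(-14, -76, 80) [[283.8 211.3]]
(-31, 0, 66) [[255.4 220.8]]
(-31, 0, 80) [[255.3 216.7]]
(-45, -45, 66) [[273.  223.5]]
(-45, -45, 80) [[273.1 219.4]]
```

```bash
cat > rimfit.py <<'E'
from fit6 import *
from scipy.optimize import least_squares
def rimfit(px,py,up,lo,end,q0=(0,75,10,0),yaw0=0.,free=True):
    RIMt=np.c_[RIM,np.full(len(RIM),.036)]
    R,o=flat([.470,-.0795,DY])
    def T(q):
        t,h,roll,tilt=q; a=t/111.
        Rr=Ro.from_euler("ZXY",[yaw0-np.degrees(a),-tilt,roll],degrees=True).as_matrix()
        p=np.array([-.080+.111*np.cos(a),.111*np.sin(a),.036])
        return Rr,np.array([px,py,h])/1000-Rr@p
    def res(q):
        Rr,t0=T(q); uv=P("scene",(RIMt@Rr.T+t0)@R.T+o); d=np.r_[uv,uv[:1]]
        out=[]
        for s,pts in((-1,up),(1,lo)):
            for c,r in pts:
                k=np.where((d[:-1,0]-c)*(d[1:,0]-c)<=0)[0]
                rows=[d[i,1]+(c-d[i,0])/(d[i+1,0]-d[i,0]+1e-9)*(d[i+1,1]-d[i,1]) for i in k]
                out.append((min(rows) if s<0 else max(rows))-r if rows else 5)
        return np.array(out+[uv[:,0].max()-end])
    s=least_squares(res,q0,x_scale=[3,3,3,3],diff_step=.02); Rr,t0=T(s.x)
    return s.x.round(1),s.fun.round(1),"origin",(t0*1000).round(1),"z=up tilt",Ro.from_matrix(Rr).as_euler("ZXY",degrees=True).round(1)
E
python3 - <<'E'
from rimfit import *
up=[(264,205.7),(268,206),(272,206.8),(276,207.5),(280,208.7)]; lo=[(246,217.5),(252,217),(258,217),(272,218),(278,217.5)]
for lo2 in (lo,[(c,r-1) for c,r in lo]): print(rimfit(35,-3.4,up,lo2,284))
E
```

```text
(array([-3.5, 64.6, 11.3, -1.8]), array([ 0. ,  0.1, -0.1,  0. ,  0.1,  0.7, -0.3, -0.7,  0.1,  0.1, -0. ]), 'origin', array([-2.5, -0.2, 35.5]), 'z=up tilt', array([ 1.8,  1.8, 11.3]))
(array([-3.9, 64.5, 13.8, -2.6]), array([ 0.1,  0.2, -0.1, -0. , -0.1,  0.6, -0.3, -0.6,  0.1,  0.1, -0.1]), 'origin', array([-3.8,  0.3, 37.1]), 'z=up tilt', array([ 2. ,  2.6, 13.8]))
```

The rim fit puts the tray at home in y, yaw and convex-side height. Only the concave side is still up, by 12–15 mm, and now inside the fixed rim. I release the pinch so it can drop.

```bash
python3 -m jog '[[0.88,[0,0,0],0],[0.8,[0,0,0],0],[0.7,[0,0,0.1],0],[0.7,[0,0,0.5],0],[0.7,[0,0,1],0],[0.7,[0,0,1],0],[0.7,[0,0,0],0]]'
python3 - <<'E'
from h import *
s=viewer.snapshot("scene")[:,:,::-1].copy(); cv2.imwrite("pics/o_s.png",s)
V=cv2.cvtColor(s,6)[200:234,240:292]
[print("%3d "%(200+i)+"".join(" .:-=+*%#@"[min(9,int(v)//25)] for v in r)) for i,r in enumerate(V)]
E
```

```text
time_s: 31.45
tool_pos: [0.4988, -0.0988, 0.1259]
orientation: [[0.475, 0.88, 0.008], [0.88, -0.475, -0.004], [0.0, 0.009, -1.0]]
ft_force: [0.7, -0.3, 0.9]
opening: 0.0253
gripper_force: 0.0
200 -----=====-==========*=====::-=====---------===-=+--
201 =---===============-+%--:---=====----=---=====-=+*--
202 =--==========+=====+::..-======---=----=-===-==+**=-
203 ---=========++===-=*:::---=======------======++***+-
204 ---============--::::::----=-===-----=======+++++**-
205 =--========--==--:---:----------=*-=========++++*++-
206 =--===+**%%%*+****++++++++=-----+%=======-=++**++---
207 =--+%**%##@@#%%%%%***%%%**+=++++--=========++**+----
208 =--*#%++++++*******++++=++++****=++===+++==++++---==
209 =--=+++************++++++++++++=+**+++++===+=:--====
210 =--=***************+++++++++++++++++**++====----====
211 -=-=***************++++++++++++++++++++*+=-=:--====-
212 =--=***++************+=++++++++++++++++=+*+-::-=----
213 =--=***++**********+**++++++++++++++++++=+%=:---..::
214 ---=*****%++*******+*+++++++++++++++++++++*#:-::::::
215 ==-=***+==++*******++==+++++++++++++++++++%@:--::
[... 329 characters left out ...]
++%#@#=-:-------
222 ==-+@@###+=============+%@#%%%*****%%*#@#-==:-------
223 =--+##+===================+#@#+**+*%%*+===-=:-:::---
224 =---======-===============+====+++=======-==:-::----
225 ==--===================================--==-:-::----
226 ==--=============++====================--==.:-.:----
227 ==---=====*+*+==+*+++*%*+=-=============++-::-.:----
228 ==---==+*+%*#*+===++*%#%%*%*============+-:.:-::----
229 ==--=*=+%=---===========+%#%*%%%++++=++=--:.:-------
230 ==--+%=--==--=-==--=--===-=+%#@#**++===--:::::::::--
231 ==--=--=----------------======--==-=------:..:-.::--
232 ==----------=-=-==--=--------===++-==-----:.:--:.:--
233 ===-----------=---------------------------:..::..:-=
```

```bash
python3 - <<'E'
from rimfit import *
up=[(250,205.7),(264,205.7),(268,206.2),(272,207.3),(276,208.7),(280,210.7)]; lo=[(246,223),(252,222),(258,221.7),(266,223),(272,224),(278,223.3)]
print(rimfit(31,0,up,lo,284,q0=(0,66,0,0)))
# reference: fixed tray read the same way in g_s
up=[(260,212.3),(266,212.8),(272,213.8),(278,215.8),(281,217.8)]
print(upper("scene",pose(.008,0),[260,266,272,278,281]),upper("scene",pose(.030,0),[250,264,268,272,276,280]))
E
```

```text
(array([ 1.2, 68.4, -3.7, -0.2]), array([-0.1,  0.1,  0.2,  0.1, -0.1, -0.2,  0.4, -0.4, -0.4,  0. ,  0.3,
        0. , -0.2]), 'origin', array([ 2.4, -0.7, 30.4]), 'z=up tilt', array([-0.6,  0.2, -3.7]))
[np.float64(212.75), np.float64(213.25), np.float64(214.5), np.float64(216.5), np.float64(218.25)] [np.float64(206.75), np.float64(207.0), np.float64(207.5), np.float64(208.25), np.float64(209.5), np.float64(211.25)]
```

```bash
python3 -m jog '[[1,[-0.72,-0.12,0],0],[1,[-0.72,-0.12,0],0],[1,[-0.71,-0.1,-0.8],0],[1,[0,0,-1],0],[1,[0,0,-1],0],[1,[0,0,-0.6],0],[1,[0,0,0],0]]'; python3 -m jog '[[1,[0,0,-0.2],0],[1,[0,0,0],0]]'
```

```text
time_s: 32.2
tool_pos: [0.4398, -0.1048, 0.0337]
orientation: [[0.475, 0.88, -0.005], [0.88, -0.475, 0.003], [-0.0, -0.006, -1.0]]
ft_force: [-0.5, -0.4, -0.4]
opening: 0.0
gripper_force: 0.0
time_s: 32.4
tool_pos: [0.443, -0.1064, 0.0322]
orientation: [[0.475, 0.88, 0.001], [0.88, -0.475, -0.001], [-0.0, 0.002, -1.0]]
ft_force: [-0.4, -1.1, 0.0]
opening: -0.0
gripper_force: 0.0
```

```bash
python3 -m jog '[[1,[0,0,-0.12],0],[1,[0,0,0],0]]'; python3 -m jog '[[1,[0,0,1],0],[1,[0,0,1],0],[1,[0,0,1],0],[0.5,[0,-0.5,1],-1],[0,[-0.06,-0.5,1],-1],[0,[-0.06,-0.5,0],-1],[0,[-0.06,-0.5,0],-1],[0,[-0.06,-0.5,0],-1],[0,[-0.06,-0.5,0],-1],[0,[-0.06,-0.5,0],-1],[0,[-0.06,-0.5,0],-1],[0,[-0.06,-0.5,0],-1],[0,[-0.06,-0.5,0],-1],[0,[-0.06,-0.5,0],-1],[0,[-0.06,-0.5,0],-1],[0,[-0.06,-0.5,0],-1],[0,[-0.06,-0.5,0],-1],[0,[-0.06,-0.6,0],-1],[0,[-0.06,-0.6,0],-1],[0,[-0.06,-0.6,0],-1]]' 40
```

```text
time_s: 32.6
tool_pos: [0.4438, -0.1066, 0.0317]
orientation: [[0.474, 0.88, 0.002], [0.88, -0.474, -0.001], [-0.0, 0.002, -1.0]]
ft_force: [-8.0, 4.7, 26.4]
opening: -0.0001
gripper_force: 13.1
time_s: 34.6
tool_pos: [0.4182, -0.3266, 0.1538]
orientation: [[0.994, -0.113, 0.001], [-0.113, -0.994, -0.001], [0.001, 0.001, -1.0]]
ft_force: [0.7, 0.4, -0.1]
opening: 0.0857
gripper_force: 0.0
```

The middle tray's floor measures 31.7 mm, firm under 26 N, so it is home. Now I grasp the white tray.

```bash
python3 -m jog '[[0,[0.1,-0.33,0],-1],[0,[0.1,-0.33,0],-1],[0,[0.1,-0.31,-0.8],-0.4],[0,[0,0,-1],0],[0,[0,0,-1],0],[0,[0,0,-1],0],[0,[0,0,-0.8],0],[0,[0,0,0],0]]'
```

```text
time_s: 35.4
tool_pos: [0.4241, -0.3482, 0.0357]
orientation: [[0.961, -0.275, -0.004], [-0.275, -0.961, 0.004], [-0.005, -0.003, -1.0]]
ft_force: [-0.6, -0.6, -0.6]
opening: 0.0854
gripper_force: 0.0
```

```bash
python3 -m jog '[[0,[0.03,-0.04,-0.6],0],[0,[0,0,-0.45],0],[0,[0,0,0],0],[1,[0,0,0],0],[1,[0,0,0],0],[1,[0,0,0],0],[1,[0,0,0],0],[1,[0,0,0],0]]' 60
python3 -m jog '[[1,[0,0,1],0],[1,[0,0,1],0],[1,[0,0,1],0],[1,[0,0,1],0],[1,[0,0,1],0],[1,[0,0,0],0]]'
```

```text
time_s: 36.2
tool_pos: [0.427, -0.3519, 0.013]
orientation: [[0.961, -0.275, 0.001], [-0.275, -0.961, -0.002], [0.002, 0.001, -1.0]]
ft_force: [-0.5, 0.6, 6.3]
opening: 0.0603
gripper_force: 68.9
time_s: 36.8
tool_pos: [0.4277, -0.3528, 0.1401]
orientation: [[0.961, -0.275, 0.004], [-0.275, -0.961, -0.005], [0.005, 0.004, -1.0]]
ft_force: [0.8, -1.4, -2.0]
opening: 0.0606
gripper_force: 69.9
```

The opening of 60.3 mm, against 61.4 mm on the first tray, and the higher TCP suggest the white tray rolled in the grip. I set it down and regrip at 40 N.

```bash
python3 -m jog '[[1,[0,0,-1],0],[1,[0,0,-1],0],[1,[0,0,-1],0],[1,[0,0,-1],0],[1,[0,0,-0.9],0],[1,[0,0,0],0],[0,[0,0,0],0],[0,[0,0,0],0],[0,[0,0,0],0],[0,[0,0,-0.15],0],[0,[0,0,0],0]]' 40
python3 -m jog '[[1,[0,0,0],0],[1,[0,0,0],0],[1,[0,0,0],0],[1,[0,0,0],0],[1,[0,0,0],0]]' 30
```

```text
time_s: 37.9
tool_pos: [0.4263, -0.351, 0.0106]
orientation: [[0.961, -0.275, -0.0], [-0.275, -0.961, 0.0], [-0.0, -0.0, -1.0]]
ft_force: [-0.5, -0.3, -0.2]
opening: 0.0854
gripper_force: 0.0
time_s: 38.4
tool_pos: [0.4265, -0.3514, 0.0111]
orientation: [[0.961, -0.275, 0.0], [-0.275, -0.961, -0.0], [0.0, 0.0, -1.0]]
ft_force: [-0.8, 0.1, 2.8]
opening: 0.0617
gripper_force: 32.9
```

```bash
python3 - <<'E'
from h import *
for z in(.02,.04,.06,.08,.1,.12): print(z,ray("top",(208,167.7),z)[:2].round(3),ray("scene",(187.5,206),z)[:2].round(3))
print("weight",ray("scene",(216.6,199),.017))
E
python3 -m jog '[[1,[0,0,1],0],[1,[0,0,1],0],[1,[0,0,1],0],[1,[0,0,1],0],[1,[0,0,1],0],[1,[0,0,0],0]]'
```

```text
0.02 [0.606 0.062] [0.649 0.038]
0.04 [0.602 0.06 ] [0.625 0.047]
0.06 [0.598 0.057] [0.601 0.056]
0.08 [0.594 0.055] [0.577 0.065]
0.1 [0.59  0.053] [0.554 0.075]
0.12 [0.586 0.051] [0.53  0.084]
weight [ 0.63668056 -0.05067208  0.017     ]
time_s: 39.0
tool_pos: [0.4279, -0.3529, 0.1389]
orientation: [[0.961, -0.275, 0.004], [-0.275, -0.961, -0.005], [0.005, 0.004, -1.0]]
ft_force: [1.2, -0.6, -2.2]
opening: 0.0619
gripper_force: 34.6
```

```bash
python3 -m jog '[[1,[0.376,0.978,0],0],[1,[0.376,0.978,0],0],[1,[0.376,0.978,0],0],[1,[0.376,0.978,0],0],[1,[0.376,0.978,0],0],[1,[0.376,0.978,0],0],[1,[0.376,0.978,0],0],[1,[0.376,0.978,0],0],[1,[0.376,0.978,0],0],[1,[0.376,0.978,0],0],[1,[0.376,0.978,0],0],[1,[0.376,0.978,0],0],[1,[0.376,0.978,0],0],[1,[0,0,-0.5],0],[1,[0,0,-0.3],0],[1,[0,0,0],0]]'
python3 -m jog '[[1,[0,0,-0.16],0],[1,[0,0,-0.1],0],[1,[0,0,0],0]]'
```

```text
time_s: 40.6
tool_pos: [0.5462, -0.0333, 0.1126]
orientation: [[0.961, -0.275, -0.006], [-0.275, -0.961, 0.001], [-0.006, 0.0, -1.0]]
ft_force: [-0.7, -0.1, -3.3]
opening: 0.0618
gripper_force: 34.6
time_s: 40.9
tool_pos: [0.5486, -0.0339, 0.1095]
orientation: [[0.961, -0.276, 0.0], [-0.276, -0.961, -0.0], [0.0, 0.0, -1.0]]
ft_force: [-1.2, 0.4, -1.3]
opening: 0.0618
gripper_force: 34.7
```

```bash
python3 -m jog '[[1,[0,0,-0.1],0],[1,[0,0,-0.1],0],[1,[0,0,-0.1],0],[1,[0,0,-0.1],0],[1,[0,0,0],0]]'
python3 -m jog '[[1,[0,0,0.8],0],[1,[0,0,0.8],0],[1,[-0.1,0,0.8],1],[1,[-0.2,-0.1,0],1],[1,[-0.2,-0.1,0],1],[1,[-0.2,-0.1,0],1],[1,[-0.2,-0.1,0],1],[1,[-0.2,-0.1,0],1],[1,[-0.2,-0.1,0],1],[1,[-0.2,-0.1,0],1],[1,[-0.2,-0.1,0],1],[1,[-0.2,-0.1,0],1],[1,[-0.2,-0.1,0],1],[1,[-0.2,-0.1,0],1],[1,[-0.2,-0.1,0],1],[1,[-0.2,-0.1,0],1],[1,[-0.2,-0.1,0],1],[1,[-0.2,-0.15,0],1],[1,[-0.2,-0.2,0],1],[1,[0,-0.2,0],1]]'
python3 -m jog '[[1,[0,0,0],1],[1,[0,0,0],0.4],[1,[0,0,0],0]]'
python3 - <<'E'
from tilt import *
s=viewer.snapshot("scene")[:,:,::-1].copy(); cv2.imwrite("pics/p_s.png",s)
V=cv2.cvtColor(s,6)[160:222,225:315]
[print("%3d "%(160+i)+"".join(" .:-=+*%#@"[min(9,int(v)//25)] for v in r)) for i,r in enumerate(V)]
E
```

```text
time_s: 41.4
tool_pos: [0.5489, -0.0334, 0.0993]
orientation: [[0.961, -0.275, 0.001], [-0.275, -0.961, -0.0], [0.001, -0.0, -1.0]]
ft_force: [1.5, -1.2, 2.2]
opening: 0.0621
gripper_force: 35.1
time_s: 43.4
tool_pos: [0.4642, -0.0814, 0.1577]
orientation: [[0.556, 0.831, -0.004], [0.831, -0.556, 0.002], [-0.001, -0.004, -1.0]]
ft_force: [1.3, 0.0, -3.3]
opening: 0.062
gripper_force: 34.4
time_s: 43.7
tool_pos: [0.4652, -0.0816, 0.1584]
orientation: [[0.475, 0.88, -0.002], [0.88, -0.475, 0.001], [-0.0, -0.002, -1.0]]
ft_force: [0.2, 0.5, -3.5]
opening: 0.0619
gripper_force: 34.4
160 ====-=------------=+:.:++..   .::::....:==+*=----=----=-=--==-------=+==+*******-....:...:
161 ===---=-----------=*+==+*-.   .::::..:.-====*+-=-=-----=-=-------==+*%********+=-...::::..
162 ====--------------=******=..  ..:::..:.=*===+*=-=--==-----:--=====+**%********+-+-:...::..
163 ====---------------+**%**=.... .:::.. .=%+===+*=--==---::--======+**++==*******+%+=:..:.:.
164 ===--=-------------==****-.:::::---:...-**+===**=-------=-=---=+**%*+--+****%*****+-:...::
165 =====-=------------=--***-.:--::---
[... 4675 characters left out ...]
===+::-----------------------------
215 =========-----------+++-===+++======-=+===================+::-----=-=--------------------=
216 =========-----------+++-===*+*+++=====++++=====+==========+::-==-==----------------------=
217 ====-==--=----------+**-==+*******====+++++++=============+:------------------------------
218 ========-----------=%##===+*****%*===+*****++++=+=========+::-===------------==-------=---
219 =======--=---------=#@@+==++++++**===**%%%*****++========+=.:-=*+=--------------::::::--::
220 ========--=--------+###==++*+=+++=+=+************++=====++:.:-=++=-:----:::::::::::::...:-
221 ========-=---------=%**++**+++====++**+++**********+==+++--.-------::::::::::::::::....:==
```

```bash
python3 - <<'E'
from tilt import *
from scipy.optimize import least_squares
from scipy.spatial.transform import Rotation as Ro
tcp=[.4652,-.0816,.1584]; yaw=np.radians(-28.4)
RT=np.c_[RIM,np.full(len(RIM),.036)]
lo=[(245,189.5),(248,188.3),(268,186.3),(272,186.3),(276,186),(280,185),(283,183.3)]; up=[(266,170.5),(270,170.3),(274,169.8),(278,169.8)]
def uvs(q):
    th,dy,roll,dz=q; R=flat([0,0,yaw])[0]@Ro.from_euler("XY",[-th,roll],degrees=True).as_matrix()
    o=np.array(tcp)+[0,0,.021+dz/1000]-R@np.array([0,dy/1000,.032]); return P("scene",RT@R.T+o)
def res(q):
    d=uvs(q); d=np.r_[d,d[:1]]; out=[]
    for s,pts in((0,up),(1,lo)):
        for c,r in pts:
            k=np.where((d[:-1,0]-c)*(d[1:,0]-c)<=0)[0]; rows=[np.interp(c,sorted([d[i,0],d[i+1,0]]),[d[i,1],d[i+1,1]] if d[i,0]<d[i+1,0] else [d[i+1,1],d[i,1]]) for i in k]
            out.append((max(rows) if s else min(rows))-r if rows else 5)
    return np.array(out+[.3*(d[:,0].max()-287.5)])
for n in (3,4):
    f=lambda q:res(np.r_[q,0] if n==3 else q)
    s=least_squares(f,[12,0,0,0][:n],x_scale=3,diff_step=.02); print(s.x.round(1),s.fun.round(1))
E
```

```text
[ 8.   1.  -1.8] [-0.7 -0.4  0.4  1.   0.4 -0.  -0.5  0.   0.  -0.1 -0.  -0.2]
[ 8.   1.  -1.8 -0. ] [-0.7 -0.4  0.4  1.   0.4  0.  -0.5  0.   0.  -0.1 -0.  -0.2]
```

The white tray is tilted only about 8°. I use the lip once more to bring it to 13°.

```bash
python3 -m jog '[[1,[0.57,0.96,0],0],[1,[0.57,0.96,0],0],[1,[0.57,0.96,0],0],[1,[0.57,0.96,0],0],[1,[0.44,0.88,-0.8],0],[1,[0,0,-0.8],0],[1,[0,0,-0.4],0],[1,[0,0,0],0]]'
```

```text
time_s: 44.55
tool_pos: [0.5323, 0.0361, 0.1073]
orientation: [[0.475, 0.88, -0.005], [0.88, -0.475, 0.001], [-0.002, -0.004, -1.0]]
ft_force: [-1.0, -1.3, -2.3]
opening: 0.0622
gripper_force: 34.4
```

```bash
python3 -m jog '[[1,[0,0,-0.12],0],[1,[0,0,-0.1],0],[1,[0,0,-0.1],0],[1,[0,0,0],0]]'; python3 -m jog '[[1,[0,0,-0.06],0],[1,[0,0,0],0]]'
```

```text
time_s: 44.95
tool_pos: [0.5341, 0.0357, 0.1014]
orientation: [[0.475, 0.88, 0.0], [0.88, -0.475, -0.0], [0.0, 0.0, -1.0]]
ft_force: [0.2, 0.1, -3.7]
opening: 0.0621
gripper_force: 34.4
time_s: 45.15
tool_pos: [0.5345, 0.0358, 0.1002]
orientation: [[0.475, 0.88, 0.001], [0.88, -0.475, -0.0], [0.0, 0.001, -1.0]]
ft_force: [-0.2, -0.0, -0.4]
opening: 0.0618
gripper_force: 34.8
```

```bash
python3 -m jog '[[1,[0,0,-0.1],0],[1,[0,0,-0.06],0],[1,[0,0,0],0]]'; python3 -m jog '[[1,[0,0,1],0],[1,[0,0,1],0],[1,[-0.1,-0.2,0.4],0],[1,[-0.5,-0.97,0],0],[1,[-0.5,-0.97,0],0],[1,[-0.5,-0.97,0],0],[1,[-0.5,-0.97,0],0],[1,[-0.36,-0.87,0],0],[1,[0,0,-0.4],0],[1,[0,0,-0.4],0],[1,[0,0,0],0],[1,[0,0,0],0]]'
python3 - <<'E'
from h import *
s=viewer.snapshot("scene")[:,:,::-1].copy(); cv2.imwrite("pics/q_s.png",s)
V=cv2.cvtColor(s,6)[165:205,240:300]
print(monitor.get_state()["tool_pos"])
[print("%3d "%(165+i)+"".join(" .:-=+*%#@"[min(9,int(v)//25)] for v in r)) for i,r in enumerate(V)]
E
```

```text
time_s: 45.45
tool_pos: [0.535, 0.0361, 0.0965]
orientation: [[0.475, 0.88, 0.002], [0.88, -0.475, 0.0], [0.001, 0.002, -1.0]]
ft_force: [1.3, 2.6, 4.1]
opening: 0.0615
gripper_force: 35.8
time_s: 46.65
tool_pos: [0.4721, -0.0869, 0.1349]
orientation: [[0.474, 0.881, -0.002], [0.881, -0.474, 0.001], [-0.0, -0.002, -1.0]]
ft_force: [0.6, -0.2, -3.3]
opening: 0.0616
gripper_force: 35.0
[ 0.47258314 -0.0871658   0.1354885 ]
165 ---++-=***:..  .:-::. ...-*%+==+**=---========+++*%%%**+%%%%
166 ---=*===+*+..  .::-::  .:+***+===**=-=--=====+**.+%%%%%%%%%*
167 ---=*=*==+*.. ...:::: ..-%***%+==+**=======+**%* =%%%*%%%*+=
168 ---+%+***%*.. . .::::  .-%***%%+==+**=====+*****=+*%**%**+==
169 ---+****%%* .....::::...-*****%%+==+%+-=+**+++******++**=-==
170 --=**+%%%**..::::----:..-******%*+===**+**+=-=*****+==***===
171 --=*+=%%%%*..:--:====:..-*******%*===+%***==+***%*+--+*%%%%*
172 ---=-+%%%%*.:::::----...-*********+===+*%**%%%*****+*%******
173 ----=*%%%%*:.....::::. .:+*********+===+#%******-=%*********
174 ---=+%%%%%*-..  ...:... -+**%%%%%**%++=+*%%*****:=*******%+=
175 --=+%*%%***:::. ..::.
[... 1224 characters left out ...]
=+++-- ....:======================--=----------=--
195 ---*@#@#+++++=-- ....:======================------------=---
196 ---+@#+++++===--. ...:======================--------=-=----=
197 ----+++++=====-:.....-=+=============+=+===---------=-----=-
198 ----=++========------+=+=====-=--========---------------=---
199 ----=+========+=====+*======--:--=------------------=---=---
200 ----=================*====-::-===----=-=----=--=-=-------=--
201 ----===+===+=======-+%--:---====---------==-===-==--------==
202 =---==+======+=====+::..-====-------=----==-===--=-----=---=
203 ----=++=====++===-=*.::--=---=---------====-==----=---------
204 ----===========--:.::::-------=------======-------=--::::::-
```

```bash
cat > tf.py <<'E'
from tilt import *
from scipy.optimize import least_squares
from scipy.spatial.transform import Rotation as Ro
RT=np.c_[RIM,np.full(len(RIM),.036)]
def run(tcp,yaw,up,lo,end):
    def res(q):
        th,dy,roll=q; R=flat([0,0,yaw])[0]@Ro.from_euler("XY",[-th,roll],degrees=True).as_matrix()
        d=P("scene",RT@R.T+np.array(tcp)+[0,0,.021]-R@np.array([0,dy/1000,.032])); d=np.r_[d,d[:1]]; out=[]
        for s,pts in((0,up),(1,lo)):
            for c,r in pts:
                k=np.where((d[:-1,0]-c)*(d[1:,0]-c)<=0)[0]; rows=[d[i,1]+(c-d[i,0])/(d[i+1,0]-d[i,0]+1e-9)*(d[i+1,1]-d[i,1]) for i in k]
                out.append((max(rows) if s else min(rows))-r if rows else 5)
        return np.array(out+[.3*(d[:,0].max()-end)])
    s=least_squares(res,[12,0,0],x_scale=3,diff_step=.02); return s.x.round(1),s.fun.round(1)
E
python3 - <<'E'
from tf import *
print(run([.4726,-.0872,.1355],np.radians(-28.3),[(266,175.6),(272,175.4),(276,175.5)],[(245,196.2),(248,194.5),(251,193.2),(268,191),(272,191),(276,190.5),(279,189.3),(282,187.7)],287.7))
E
```

```text
(array([10.8, -0.4, -2.2]), array([-0.9, -0.6, -0.4, -0.4, -0.5, -0.6, -0.1,  0.2,  0.1,  0.3,  0.2,
       -0.5]))
```

```bash
python3 -m jog '[[1,[0,0,-0.6],0],[1,[0,0,-0.6],0],[1,[0,0,-0.5],0],[1,[0,0,-0.2],0],[1,[0,0,0],0]]'; python3 -m jog '[[1,[0,0,-0.16],0],[1,[0,0,-0.1],0],[1,[0,0,0],0]]'
```

```text
time_s: 47.2
tool_pos: [0.4727, -0.0871, 0.0881]
orientation: [[0.475, 0.88, -0.0], [0.88, -0.475, 0.001], [0.001, -0.001, -1.0]]
ft_force: [1.8, 2.7, -1.5]
opening: 0.062
gripper_force: 35.3
time_s: 47.5
tool_pos: [0.4729, -0.0876, 0.0818]
orientation: [[0.475, 0.88, 0.001], [0.88, -0.475, 0.0], [0.001, 0.001, -1.0]]
ft_force: [3.1, 2.4, -2.7]
opening: 0.0618
gripper_force: 35.0
```

```bash
python3 -m jog '[[1,[0,0,-0.12],0],[1,[0,0,-0.08],0],[1,[0,0,0],0]]'
```

```text
time_s: 47.8
tool_pos: [0.4723, -0.0876, 0.0764]
orientation: [[0.475, 0.88, -0.001], [0.88, -0.475, 0.0], [0.0, -0.001, -1.0]]
ft_force: [2.6, 3.0, -1.3]
opening: 0.0616
gripper_force: 35.2
```

```bash
python3 -m jog '[[1,[0,0,-0.06],0],[1,[0.02,0.1,0],0],[1,[0.02,0.1,0],0],[1,[0,0,0],0]]'; python3 -m jog '[[1,[0.02,0.1,0],0],[1,[0,0,0],0]]'
```

```text
time_s: 48.2
tool_pos: [0.4731, -0.0829, 0.0751]
orientation: [[0.474, 0.88, -0.001], [0.88, -0.474, -0.001], [-0.001, -0.001, -1.0]]
ft_force: [0.5, 1.1, -2.0]
opening: 0.0617
gripper_force: 35.1
time_s: 48.4
tool_pos: [0.4737, -0.0803, 0.0751]
orientation: [[0.475, 0.88, -0.001], [0.88, -0.475, -0.0], [-0.001, -0.001, -1.0]]
ft_force: [0.2, 0.4, -2.9]
opening: 0.0623
gripper_force: 35.1
```

```bash
python3 -m jog '[[1,[0.04,0.07,0],0],[1,[0,0,0],0]]'; python3 -m jog '[[1,[0.03,0.05,0],0],[1,[0,0,0],0]]'
```

```text
time_s: 48.6
tool_pos: [0.4751, -0.0785, 0.0753]
orientation: [[0.475, 0.88, -0.0], [0.88, -0.475, -0.0], [-0.0, -0.0, -1.0]]
ft_force: [0.6, 0.2, -3.1]
opening: 0.0614
gripper_force: 35.1
time_s: 48.8
tool_pos: [0.4759, -0.0773, 0.0753]
orientation: [[0.475, 0.88, -0.0], [0.88, -0.475, -0.0], [-0.0, -0.0, -1.0]]
ft_force: [-0.8, 0.0, -3.5]
opening: 0.0623
gripper_force: 35.1
```

```bash
python3 - <<'E'
from h import *
s=viewer.snapshot("scene")[:,:,::-1].copy(); cv2.imwrite("pics/r_s.png",s)
V=cv2.cvtColor(s,6)[188:232,205:298]
[print("%3d "%(188+i)+"".join(" .:-=+*%#@"[min(9,int(v)//25)] for v in r)) for i,r in enumerate(V)]
E
```

```text
188 +++++++++++++++++================----+#%%%:.. .::::. ..:=--==========----:::::--============-
189 +++++++++++++++++===================-=%+=:...  :-::..:.:==========----:.:::-:::--=======--:-:
190 +++++++++++++++++=+=================------...:.:::::...:======----:::-:-:::------======-::--=
191 +++++++++++++++++==+================-=+=++..:=--+---...:==----::.:::-=-====-:-:---==-:---=---
192 ++++++++++++++++++=================--=*=*+:.:--=*==-...:---:::::----=======--------::----====
193 +++++++++++++++++=+=================------:.::::=---...:-=+==+++++++=========---::--==-=---==
194 ++++++++++++++++++=================---===-:.....::::.  -++*********++++*+=-=-:---==----=---==
195 +++++++++++++++++=+=================--====:::...:::.  .-+++++++++++++**%*++-:-====------=-==-
196 +++++++++++++++++++=+==============------=-..  .::::. .-+++++++++++++++==+*++===----=----=---
197 ++++++++++++++++++=================---=*%++-....::....:+++++++++++++++++===+*=---=---====----
198 +++++++++++++++++=+=================-=*%@%**-.......  -++++++++++++++++++===**--=---------===
199 ++++++++++++++++++
[... 2511 characters left out ...]
:-::-----:::::
225 ++++++++++++++++++++=================--===================================---=-:-.:-----:::::
226 ++++++++++++++++++++=================---===========================--=====-===:::::-----:::..
227 ++++++++++++++++++++=================---=====*%*+========+===============-=++-.:-.:------...:
228 +++++++++++++++++++++================---==+*+%#%*======++++==+============++-:.:-::------.:::
229 ++++++++++++++++++++=================--=*=*%=---============+++==+%%%%*+=+=--:.:::::-----::::
230 +++++++++++++++++++==+===============--+%=----==-=-==-=--===--=++*@@@##*=----:::::.::----::::
231 +++++++++++++++++++++===============---=--=------=---=---------==--==--------:.::-..:----::-+
```

```bash
python3 - <<'E'
from tf import *
print(run([.4759,-.0773,.0753],np.radians(-28.3),[(262,193.1),(268,193.3),(274,193.9),(278,195),(281,196.8)],[(244,214.7),(247,212.7),(250,211.5),(268,210.3),(272,209.8),(276,208.7),(279,207)],283.3))
E
```

```text
(array([11.8,  3.6, -3.3]), array([ 0.2, -0.1, -0. , -0.2, -0.1, -0.1,  0. , -0.2,  0.1,  0.3,  0. ,
       -0.1, -0.2]))
```

```bash
python3 -m jog '[[1,[0,0,-0.1],0],[1,[0,0,-0.1],0],[1,[0,0,0],0]]'; python3 -m jog '[[1,[0,0,-0.1],0],[1,[0,0,0],0]]'
```

```text
time_s: 49.15
tool_pos: [0.476, -0.0774, 0.0703]
orientation: [[0.475, 0.88, 0.0], [0.88, -0.475, 0.0], [0.0, 0.0, -1.0]]
ft_force: [0.6, 0.5, -0.3]
opening: 0.0615
gripper_force: 34.0
time_s: 49.35
tool_pos: [0.476, -0.0774, 0.0678]
orientation: [[0.475, 0.88, 0.0], [0.88, -0.475, -0.0], [0.0, 0.0, -1.0]]
ft_force: [0.5, -0.6, 0.3]
opening: 0.0619
gripper_force: 32.9
```

```bash
python3 -m jog '[[1,[0,0,-0.1],0],[1,[0,0,-0.06],0],[1,[0,0,0],0]]'; python3 - <<'E'
from h import *
s=viewer.snapshot("scene")[:,:,::-1].copy(); cv2.imwrite("pics/s_s.png",s)
V=cv2.cvtColor(s,6)[192:226,240:298]
[print("%3d "%(192+i)+"".join(" .:-=+*%#@"[min(9,int(v)//25)] for v in r)) for i,r in enumerate(V)]
E
```

```text
time_s: 49.65
tool_pos: [0.4762, -0.0771, 0.0641]
orientation: [[0.475, 0.88, 0.001], [0.88, -0.475, 0.0], [0.001, 0.0, -1.0]]
ft_force: [0.3, 1.5, 2.4]
opening: 0.0615
gripper_force: 32.9
192 --=*=*+... .:--:....:---:::::----=======--------::-=-=--==
193 ---=---.....::::....:::::----=============---::--===-----=
194 =--====:....:::::....::=-===============--:-:-==-------===
195 ---===-:..-:-=---.:..--================-::-====--------==-
196 ---====:::--=+---...:===============-:---====------=====--
197 ------=.:.:.:--::...:==============::-=====---=---====----
198 ---:..:......:::.. .-***++++===-:-:-====-----=----=----===
199 =--.-++=.....:::.. .=%%%****++++++=------------------=====
200 =-=**%%*:. ..:::. ..=+++++++***%**+++=------=--==-=-==---=
201 =-+#%%**+-. ...:.  :++++++++++++++*%*+++======--===---=-=-
202 =-=+%*%%%=.......  -*+++++++++++++++++**+======-=-=--=====
203 =-=*%%%%*=  ...... -*+++++++++++++++++++%*=-==-=--=-------
204 --=*%%%%*=  ... .. -*++++++++++++++++++++**--=----=--:::::
205 =-=*%%%%*= .... ...=%*++++++++++++++++++=+%=-=----=--:::::
206 =-=+%%*%%-.........-**+++
[... 530 characters left out ...]
=====-=
215 ===*@#++++=-  . .-=+==+==+=+++++++=++======*::--==========
216 =--=+++++==: ....-=+======+++++++=++=======*::--==========
217 =--=+=+====-... .-============++==========+*::--==--==----
218 =---+===+==-... .-==============+++=======*=::-=++----::::
219 ==--===+===-. ...-=+============+=+======+*-::-+**+-::::::
220 =---====+*%=-----=+++++++=============-+++=-:--=++=-::::::
221 =---==*%*%#+======++++**++++========+*=++===:-------::::::
222 =--+%*%@*==+=============+*++*%%%%%+*%*+====:--------:::::
223 ==-*@%=+===+================*#@@@@#++====--=:--:-----:::::
224 =---==++================================--==:-::-----:::::
225 ==--===================================--==-:-::-----:::::
```

```bash
python3 -m jog '[[0,[0,0,0],0],[0,[0,0,0],0],[0,[0,0,0],0],[0,[0,0,1],0],[0.5,[0,0,1],0],[1,[-0.6,-0.62,0.3],0],[1,[-0.57,-0.62,0],0],[1,[0,0,0],0],[1,[0,0,-0.6],0],[1,[0,0,-0.6],0],[1,[0,0,-0.4],0],[1,[0,0,0],0]]' 30
python3 - <<'E'
from h import *
s=viewer.snapshot("scene")[:,:,::-1].copy(); cv2.imwrite("pics/t_s.png",s)
V=cv2.cvtColor(s,6)[192:226,240:298]
[print("%3d "%(192+i)+"".join(" .:-=+*%#@"[min(9,int(v)//25)] for v in r)) for i,r in enumerate(V)]
E
```

```text
time_s: 50.9
tool_pos: [0.4455, -0.1073, 0.0796]
orientation: [[0.475, 0.88, -0.003], [0.88, -0.475, 0.002], [0.0, -0.004, -1.0]]
ft_force: [-0.6, 0.6, -0.5]
opening: -0.0002
gripper_force: 0.0
192 =--++*+--===========---: .. .:---:..:-===-------::-=--===-
193 -------==========----::. .....---:...=====---::--===----==
194 ----==========----=::::: .::::----..:====-:---==-=-==--===
195 ----=====----::::-*----- .:=--=-=-:::==-::-====----==-=-=-
196 =--====+++:::.::---=====...-::----..:----====---=-==--=---
197 =-----=*%*.:=:--========-.::::----...-=====--==--=====----
198 =--:.::-+-::-==+++++++=== ...:::::..:-==--===----------===
199 =--:.-=+*%%%%%*%%%%%%%%%*... ..:..  :=----=----=-----=====
200 =--+%%%%%##@@@########@@%.  . ....  :=-===-==========--===
201 =-=*@@#%****%%%%%%%%%%*%*:    ...  .-=---======-===----===
202 =--=***%%%%%%%%%%%%%%%%%%-    . .  -+++=======--==+-======
203 =--+%%%%%%%%%%%%%%%%%%%%%-  .......-+**++====-----=-------
204 ---+%%*%%**%%%%%%%%%%*%%*=:. .. .--=+++***==------=---::::
205 =--+%%%****%%%%%%%%#@%*%%=-.....:=+++++++%*--==---=--:::::
206 =--=%%%*%%%%%%%%%%%#
[... 535 characters left out ...]
=======
215 ==-+#@#+=++++++++++++++++%@@#*****%%*+=+==+*::--==========
216 =---+=+++++++=++=+=+++++=++++++++++++++====*::--==========
217 =---=+++=+++++++++=======++++++++++++======*.:-===-=======
218 ==--=====+++++=+=++=========+=+==+========+*::-+*+==-===--
219 ==--===+======================+++========++=--=****+-=====
220 =---=====+*%%**+*****%*+======+=+=======+*+-:--=++=--=====
221 ==--==+%*+#@#%%***%%#@#**%+====+======++*+==:-------------
222 ==-=+**@#+=++======++==+#@+*%%*++++++++*====:--------:::::
223 ==-=*%+-===*+======+*====++#@@#+++***+===--=:--:-----:::::
224 =---=====================++==============-==:-::-----:::::
225 -=--==================================---==-:-::-----:::::
```

```bash
python3 -m jog '[[1,[0.03,-0.02,-0.5],0],[1,[0,0,-0.2],0],[1,[0,0,0],0]]'; python3 -m jog '[[1,[0,0,-0.12],0],[1,[0,0,0],0]]'; python3 -m jog '[[1,[0,0,-0.1],0],[1,[0,0,0],0]]'
```

```text
time_s: 51.25
tool_pos: [0.4467, -0.1084, 0.0628]
orientation: [[0.475, 0.88, -0.002], [0.88, -0.475, 0.001], [0.0, -0.002, -1.0]]
ft_force: [0.1, 0.4, -0.2]
opening: 0.0
gripper_force: 0.0
time_s: 51.45
tool_pos: [0.4473, -0.1088, 0.0607]
orientation: [[0.475, 0.88, -0.0], [0.88, -0.475, 0.0], [0.0, -0.0, -1.0]]
ft_force: [-0.3, 0.0, 0.1]
opening: -0.0001
gripper_force: 0.0
time_s: 51.65
tool_pos: [0.4472, -0.1088, 0.0582]
orientation: [[0.475, 0.88, -0.0], [0.88, -0.475, 0.0], [0.0, -0.0, -1.0]]
ft_force: [0.1, 0.8, -0.6]
opening: 0.0002
gripper_force: 0.0
```

```bash
python3 -m jog '[[1,[0,0,-0.1],0],[1,[0,0,0],0]]'; python3 -m jog '[[1,[0,0,-0.08],0],[1,[0,0,0],0]]'; python3 -m jog '[[1,[0,0,-0.06],0],[1,[0,0,0],0]]'
```

```text
time_s: 51.85
tool_pos: [0.4471, -0.1087, 0.0555]
orientation: [[0.475, 0.88, -0.0], [0.88, -0.475, 0.0], [0.0, -0.0, -1.0]]
ft_force: [-0.5, -0.4, -0.2]
opening: 0.0002
gripper_force: 0.0
time_s: 52.05
tool_pos: [0.4475, -0.109, 0.054]
orientation: [[0.475, 0.88, 0.0], [0.88, -0.475, -0.0], [-0.0, 0.0, -1.0]]
ft_force: [-0.7, -0.8, 1.9]
opening: 0.0001
gripper_force: 0.9
time_s: 52.25
tool_pos: [0.4484, -0.1094, 0.0538]
orientation: [[0.475, 0.88, 0.002], [0.88, -0.475, -0.001], [-0.0, 0.002, -1.0]]
ft_force: [-3.4, 1.5, 10.8]
opening: 0.0
gripper_force: 5.6
```

Floor at the -y end measures 53.9 mm, firm at 11 N, so home. Now the +y end.

```bash
python3 -m jog '[[1,[0,0,1],0],[1,[0,0,1],0],[1,[0.45,0.87,0],0],[1,[0.45,0.87,0],0],[1,[0.45,0.87,0],0],[1,[0,0,-0.8],0],[1,[0,0,-0.8],0],[1,[0,0,-0.1],0],[1,[0,0,0],0]]'; python3 -m jog '[[1,[0,0,-0.12],0],[1,[0,0,0],0]]'; python3 -m jog '[[1,[0,0,-0.1],0],[1,[0,0,0],0]]'
```

```text
time_s: 53.15
tool_pos: [0.4805, -0.0434, 0.0594]
orientation: [[0.475, 0.88, -0.002], [0.88, -0.475, 0.001], [-0.0, -0.002, -1.0]]
ft_force: [-0.6, -0.8, 0.2]
opening: 0.0003
gripper_force: 0.0
time_s: 53.35
tool_pos: [0.4816, -0.0439, 0.0574]
orientation: [[0.475, 0.88, 0.001], [0.88, -0.475, -0.0], [0.0, 0.001, -1.0]]
ft_force: [0.1, -0.8, 0.1]
opening: -0.0001
gripper_force: 0.0
time_s: 53.55
tool_pos: [0.4811, -0.0436, 0.0544]
orientation: [[0.475, 0.88, 0.0], [0.88, -0.475, -0.0], [0.0, 0.0, -1.0]]
ft_force: [0.5, 0.3, -0.3]
opening: 0.0003
gripper_force: 0.0
```

```bash
python3 -m jog '[[1,[0,0,-0.06],0],[1,[0,0,0],0]]'; python3 -m jog '[[1,[0,0,1],0],[1,[0,0,1],0],[1,[0,0,1],0],[1,[0,0,1],0],[1,[0,1,1],0],[1,[-0.3,1,0],0],[1,[-0.3,1,0],0],[1,[-0.3,1,0],0],[1,[-0.3,1,0],0],[1,[-0.3,1,0],0],[1,[-0.3,1,0],0],[1,[-0.3,1,0],0],[1,[-0.3,1,0],0],[1,[0,1,0],0],[1,[0,1,0],0],[1,[0,1,0],0],[1,[0,0,0],0],[1,[0,0,0],0]]'
python3 - <<'E'
from fit6 import *
s=viewer.snapshot("scene")[:,:,::-1].copy(); t=viewer.snapshot("top")[:,:,::-1].copy(); cv2.imwrite("pics/u_s.png",s);cv2.imwrite("pics/u_t.png",t)
t0=cv2.imread("pics/raw_t.png")
for n,im in(("before",t0),("now",t)):
    h=cv2.cvtColor(im,cv2.COLOR_BGR2HSV); m=(h[...,0]<18)&(h[...,1]>140)&(h[...,2]>120); m[:205]=0;m[228:]=0;m[:,:255]=0;m[:,280:]=0
    q=np.argwhere(m); print(n,"orange top",q.mean(0)[::-1],len(q))
p,e,v=fit({"top":t},[.4718,-.0804,DY],lambda p:flat(p,.052)); print("top tray",p[:2],np.degrees(p[2]),e)
s0=cv2.imread("pics/raw_s.png")
V=cv2.cvtColor(s,6)[192:228,205:298]
[print("%3d "%(192+i)+"".join(" .:-=+*%#@"[min(9,int(x)//25)] for x in r)) for i,r in enumerate(V)]
print("orange scene",orange(s),orange(cv2.imread("pics/comp.png")))
E
```

```text
time_s: 53.75
tool_pos: [0.4815, -0.0438, 0.0539]
orientation: [[0.475, 0.88, 0.0], [0.88, -0.475, -0.0], [-0.0, 0.001, -1.0]]
ft_force: [-3.3, 0.8, 8.0]
opening: 0.0
gripper_force: 3.9
time_s: 55.55
tool_pos: [0.4209, 0.2564, 0.1777]
orientation: [[0.474, 0.881, -0.0], [0.881, -0.474, -0.001], [-0.001, 0.0, -1.0]]
ft_force: [-0.0, -0.2, 0.6]
opening: 0.0
gripper_force: 0.0
before orange top [266.         216.29166667] 24
now orange top [266.11538462 216.30769231] 26
top tray [ 0.47033754 -0.08165865] -29.028198652027417 0.10924117205108941
192 ---------::::::----:-++-:=**+=:......:-----=-:::........................::--=-------==-----==
193 =----------=-------:--+++-::::-:.......:-----=--:::...................::--=---------------===
194 +=--------+*+-------:--+*======-:.......::------==-:::::........:.:::--=--=--------------====
195 ++==-----=++=--------:--==*++++--:.........:-------=-=---:::--:----==-----=------------======
196 *+++=---===-:-==-----::-----------:..........::-----=--==========--------------------========
197 **+++---+*=::-++------:------------:...........::----------
[... 2535 characters left out ...]
--=-===========================================
224 :---=====+==-:::::::::==--=%##%=---------------==-===========================================
225 -==-========-::::::::-==--====+=------------------===========================================
226 ====--======-:::::::::=+----====----------------====-========================================
227 +============:::::::::=*+-----=------------------=-==========================================
orange scene (array([nan, nan]), 0, array([nan, nan])) (array([286.2 , 205.11]), 35, array([287.75 , 202.375]))chk.py:4: RuntimeWarning: Mean of empty slice.
  q=np.argwhere(m); return q.mean(0)[::-1].round(2),len(q),q[:8].mean(0)[::-1]
  ret = um.true_divide(
```

The catch is back at its shut position in the top view: orange at (266.1, 216.3), against (266.0, 216.3) at the start. The floor reads 53.9 mm at both ends, so I hand in.

```bash
python3 -c "
from workcell import order
print(order.hand_in())"
```

```text
the job is handed in; nothing more can be done
None
```

I handed the job in at about 56 s with both trays nested in the dock, the top tray's floor firm at 53.9 mm at both ends, and the catch in the same place in the top view as when shut at the start; the middle tray first rolled and had to be re-seated (pressing it reached 51 N), and I did not check the bystanders again at the end.

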